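Clamp a plot marker in a lockout-lever jig

ROBOT

A 7-joint arm with a two-finger parallel gripper is mounted at the origin on the work surface. World frame = base frame: x ahead of the robot, y to its left, z up, the work surface at z = 0. Lengths are in m, angles in rad, forces in N, time in s.
With the tool pointing down it reaches from about 0.425 to 0.95 m from the base axis. Payload 4.7 kg.
Tool frame: the origin (TCP) lies on the centre line of the jaws, within the pads' length; the fingertips stand robot.nose_length ahead of it and the grasp point (between the pads) lies 8 mm behind it (robot.nose_length is the distance from the TCP to the fingertips, in m); z points along the fingers, x is the direction in which the jaws open and shut, and the axes are right-handed (so a half turn about z gives the same grasp; the last joint's range is limited). The gripper opens to 85 mm and grips with 20 to 120 N. Pads are 22 mm wide; open, the fingers measure 114 mm over their backs; the gripper's body (76 mm by 85 mm) begins 54 mm behind the grasp point. The pads swing forward as they close: fully open they stand 13 mm farther back than shut.
Start: joints at [1.147, 0.469, -0.049, 1.532, 0.024, 1.141, -0.082], TCP at [0.26, -0.623, 0.22] pointing down, gripper open.
Joint ranges: [-2.59, 2.59], [-0.33, 1.99], [-1.39, 1.29], [0.1, 2.45], [-1.04, 4.18], [0.21, 1.99], [-2.66, 2.66]. Speed limits (rad/s): [2.57, 2.57, 3.14, 3.14, 3.14, 3.14, 3.14].

INTERFACE

Orientations are given as [roll, pitch, yaw] about the fixed x, y, z axes, in that order (R = Rz(yaw) Ry(pitch) Rx(roll)).
In Python, from plant import robot gives the robot as it stands. Calls block until the motion is done:
- robot.goto(position, orientation): joint-space move of the TCP to a pose.
- robot.move_straight(position, vel=0.15, attitude=None, contact_N=None): straight line of the TCP; attitude=None keeps the orientation; vel is the mean speed in m/s. With contact_N (N) it stops when the force on the tool has changed by that much, and returns True; else False.
- robot.move_joints(angles): joint-space move.
- robot.grip(opening, strength=None): opening from 0.0 (shut) to 1.0 (fully open); strength is the grip in N (None keeps the last); returns when the fingers have stopped.
- robot.sleep(seconds).
- robot.inverse_kinematics(position, orientation): joint angles nearest the present ones, or None.
- robot.sense(): the state.
- robot.grab_frame(name): name is "scene" or "top" or "wrist"; returns a dict with "image" (400x640x3 uint8, red, green, blue), "range_z" (400x640 float32, m along the optical axis (not along the pixel's ray), 0 where there is no reading), "fx", "fy", "cx", "cy" (pixels), "dist_coeffs" ([k1, k2, p1, p2, k3] as OpenCV has them; the pictures are not rectified), "R" (3x3) and "t" (3): a world point X has camera coordinates R X + t. Camera axes: x right, y down, z forward; pixel columns grow to the right and rows downward; lengths in m; the calibration is good to about 2 mm. A picture is of the moment at which its call begins.
A pose or a line that the arm cannot do raises robot.IKError and nothing moves.
- robot.close_job(): hands the job in, once; it reports no verdict.
The state is a dict: "t": time; "joint_pos": joint angles; "joint_velocities": joint speeds; "effort": joint torques, N m; "tcp_pos": TCP position; "tcp_rot": TCP orientation; "wrist_force": force on the tool from outside, world axes, zero at the start; "torque": the same for the moment, N m; "opening": opening from 0.0 (shut) to 1.0 (fully open).
Only numpy, scipy, OpenCV 4.12 (cv2) and the standard library are available. Lean on these libraries where they do the work, as an engineer would, in place of code of your own. Each camera call takes 0.05 s, during which the arm holds its last target.

TASK

Take the brass plot marker from its wooden caddy, square it up snugly in the corner of the blue squaring stop and let go of it there. Then take it again by its two short ends, lay it flat in the nest of the green clamping jig, and clamp it: lift the yellow lockout collar on the lever, carry the lever past the red gate humps and fully forward, and let the collar drop back down so that the lever is locked. Leave the other things on the table where they are.

Things in the scene. Friction and masses are not known exactly. Their poses are not given: they have to be found in the camera images.
- marker: Loose brass plot marker, a plain block 60 (its x) x 36 (its y) x 14 mm (z), about 0.2 kg. Origin: centre of its underside. It starts flat in the caddy, lengthwise. Turned half round about z it is the same.
- caddy: Fixed wooden caddy; origin: centre of its underside, x along its length. Floor plate 86 x 30 x 6 mm thick carries the marker; at x = +-35 to +-43 mm a cheek 44 mm wide (y), 38 mm high, stands close to each short end of the marker, so there it can be gripped only across its 36 mm width (long sides, +-y, open).
- seat (a point): Where the centre of the marker's underside is when squared up in the fixed blue stop: on top of its 4 mm plate, z up, the marker's long axis along x. The plate spans x -60 to +40 mm, y -54 to +26 mm from here.
- stop: The squaring stop; origin 4 mm below the seat point, same axes. Two steel fences, 6 mm thick and 5 mm high above the plate, make the corner: end fence, inner face at x = +30 mm (y -30 to +24 mm), for a short end of the marker; side fence, inner face at y = +18 mm (x -30 to +30 mm), for a long side. The marker stands 9 mm above them.
- nest (a point): Where the centre of the marker's underside is once clamped in the fixed green jig: on its base plate, z up, x forward (clamping direction), the marker's long axis along x. Fixed end lip: inner face at x = +30 mm, 6 mm thick, 5 mm high. The marker may be laid anywhere between this lip and the jaw, which pushes it home.
- jig: The jig; origin: centre of its underside, axes as the nest. Base plate 150 (x) x 250 (y) x 12 mm. The nest is at y = -70 mm, the lever at y = +75 mm. Two steel rails 24 mm high flank the marker's long sides: inner faces 20 mm to either side of the nest point, 8 mm thick, 50 mm long, so in the nest it can be held only by its short ends, fingers above the lips.
- jaw_face (a point): Foot of the sliding jaw's clamping face (axes as the nest). The jaw lip is 34 mm wide, 12 mm thick, 5 mm high. It stands at x = -42.5 mm of the nest with the lever at 0 and advances 14.3 mm per rad of lever to -30.5 mm. A 5 mm high bar, 12 to 20 mm behind the face, links it to the lever.
- pivot (a point): Pivot of the lever, 35 mm above the table (axes as the nest; the lever swings about y). The lever is a 10 mm rod; its black knob (24 mm diameter) is 153 to 166 mm from the pivot. The rod runs in a 14 mm slot between two grey plates (outer faces y = +-15 mm, x +-55 mm, top 70 mm above the pivot).
- gate (a point): Middle of the gate, level with the tops of the two red humps (x +-8 mm, 25 mm high above the grey plates), 95 mm above the pivot. They block the collar's square skirt (22 mm in x, 28 mm in y, 85 to 103 mm from the pivot when down): with the collar down the lever stops at about 0.2 rad; raised 11 mm or more it passes.
- collar_grip (a point): Centre of the yellow collar's round grip (34 mm diameter, 28 mm long, a 38 mm rim on top) on the lever's rod; z points along the rod to the knob. With the collar down it is 119 mm from the pivot and the knob's top is 47 mm beyond it. It can be pinched from the knob's end, fingers on its +-y sides.
- lever (a joint): Lever angle, rad: 0 = pulled back (jaw open), 0.84 = stop, fully forward (clamped). Its rod leans (value - 0.42) rad from vertical towards the jig's +x. Light friction (about 2 N at the collar), stays where it is left. Starts near 0.
- collar (a joint): Lift of the collar along the rod, m: 0 = down, 0.018 = stop. A spring pulls it down with 3 N when down, about 6 N at the top. It clears the humps from 0.011.
- pots: Bystander: tower of four stacked brown plastic pots, 116 mm diameter, 210 mm high; origin at its underside.
- jar: Bystander: glass mason jar with a closed steel lid, 84 mm diameter, 125 mm high; origin at its underside.
- kneeler: Bystander: teal silicone kneeling block, 140 x 340 x 40 mm; origin at its underside.
- fork: Bystander: stainless hand fork with a wooden handle lying along its x, 275 mm long, 28 mm high; origin at the table, near its neck.
- dibber: Bystander: wooden dibber lying on the table, 190 mm long along its own z from the tip (origin), 36 mm thick.
- tin: Bystander: green seed tin, 76 mm diameter, 90 mm high; origin at its underside.
- pot: Bystander: small terracotta pot, 90 mm diameter, 75 mm high; origin at its underside.
Things that resemble listed ones, but are neither listed nor needed, are in the scene too. There is more than one size of the stop; the job needs the smallest. Several things have the shape of the marker; the one meant has the colours described above.

How it is judged:
By the outcome, as a careful person would: the job done as asked, in the order asked, and still so for the second after the job is handed in, with the robot touching nothing.
It also fails if it takes over 58 s, if anything falls off the work surface, if the arm or the gripper's body presses on something with over 40 N, if the wrist force passes 120 N, or if a joint passes its speed limit or range.

## Working session

There is one attempt and no reset: what is moved stays moved. The work goes in short steps, each a Python script; the robot and the scene stay as the last script left them, time stands still between calls to the robot, and variables do not carry over. Pictures are saved under pics/ and viewed, and the job is handed in when it is done.

```bash
ls; mkdir -p pics; python3 - <<'E'
from plant import robot
import cv2,pickle
s=robot.sense(); print(s); print(robot.nose_length)
for n in ["scene","top","wrist"]:
    f=robot.grab_frame(n); pickle.dump(f,open(f"pics/{n}0.pkl","wb"))
    cv2.imwrite(f"pics/{n}0.png",f["image"][:,:,::-1])
    print(n,f["fx"],f["fy"],f["cx"],f["cy"],f["dist_coeffs"],-f["R"].T@f["t"])
E
```

```text
pics
{'t': 0.0, 'joint_pos': array([ 1.14706408,  0.46942925, -0.04859852,  1.5336984 ,  0.0241089 ,
        1.1410043 , -0.08226465]), 'joint_velocities': array([-0.00128402, -0.00196978, -0.00064943, -0.00084503,  0.00150441,
        0.00183624,  0.0003649 ]), 'effort': array([ 4.44651068e-04, -5.10298097e+01, -4.61886311e-02, -2.37716120e+01,
        1.06565186e-02,  7.55784335e-03,  1.40214991e-05]), 'tcp_pos': array([ 0.25941402, -0.62249787,  0.21846779]), 'tcp_rot': array([ 3.14151377e+00,  1.95166762e-03, -1.17589016e+00]), 'wrist_force': array([ 0.02083083, -1.29573758,  0.04693459]), 'torque': array([ 0.00580841, -0.03185097, -0.03255746]), 'opening': 0.996178448954306}
0.011
scene 409.97316251832507 409.97316251832507 328.6551131564446 198.28778173742188 [0.01253232 0.         0.         0.         0.        ] [ 0.97284088 -0.54628821  1.16161877]
top 508.32269001206714 508.32269001206714 316.66843507870675 195.87430894813534 [-0.11613417  0.          0.          0.          0.        ] [ 0.27370399 -0.051847    1.92943902]
wrist 316.02411826561047 316.02411826561047 313.0817227928903 197.50951017438192 [0.0169781 0.        0.        0.        0.       ] [ 0.32091377 -0.59636379  0.37325443]
```

View pics/scene0.png

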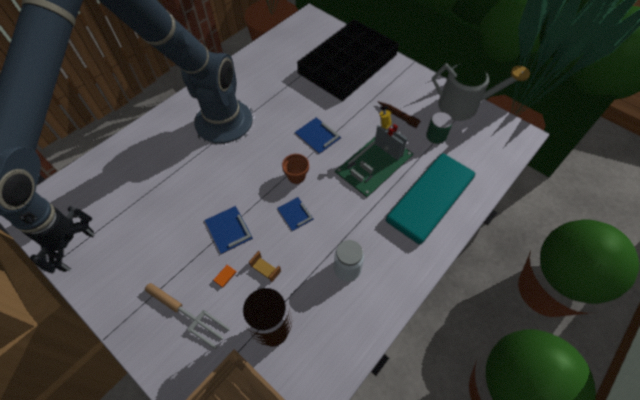

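View pics/top0.png

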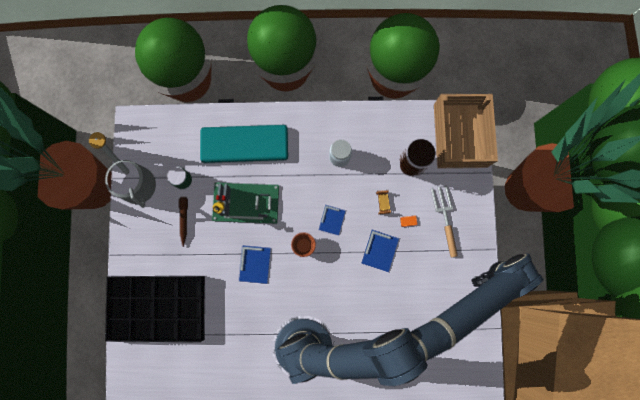

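View pics/wrist0.png

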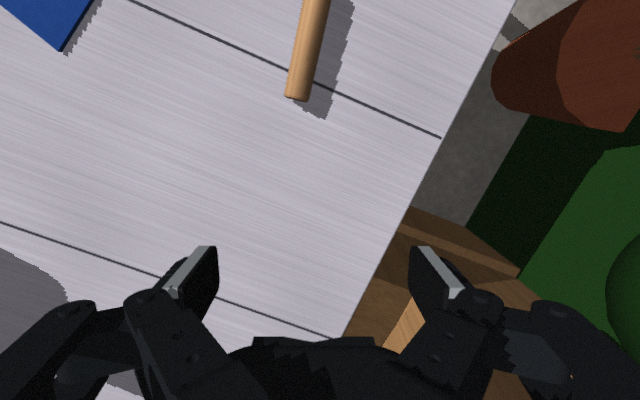

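The scene view shows the caddy at (264,267), three blue stops and the jig at (378,162). In the top view these are the caddy at (384,202), the smallest stop at (332,219) and the jig at (245,203). I'll enlarge these areas.

```bash
cat > h.py <<'E'
import numpy as np,cv2,pickle
from scipy.spatial.transform import Rotation as Rot
def K(f): return np.array([[f["fx"],0,f["cx"]],[0,f["fy"],f["cy"]],[0,0,1]])
def cam(f): return -f["R"].T@f["t"]
def onz(f,px,z):
    px=np.array(px,float).reshape(-1,1,2)
    n=cv2.undistortPoints(px,K(f),np.array(f["dist_coeffs"])).reshape(-1,2)
    d=np.c_[n,np.ones(len(n))]@f["R"]; c=cam(f)
    return c+d*((z-c[2])/d[:,2])[:,None]
def proj(f,X):
    return cv2.projectPoints(np.array(X,float).reshape(-1,3),cv2.Rodrigues(f["R"])[0],f["t"],K(f),np.array(f["dist_coeffs"]))[0].reshape(-1,2)
def cloud(f):
    v,u=np.mgrid[0:400,0:640]
    n=cv2.undistortPoints(np.stack([u.ravel(),v.ravel()],1).astype(float).reshape(-1,1,2),K(f),np.array(f["dist_coeffs"])).reshape(-1,2)
    z=f["range_z"].ravel()
    P=(np.c_[n,np.ones(len(n))]*z[:,None]-f["t"])@f["R"]
    P[z==0]=np.nan
    return P.reshape(400,640,3)
def crop(f,u0,v0,w,h,s,name,draw=()):
    im=cv2.resize(f["image"][v0:v0+h,u0:u0+w,::-1].copy(),None,fx=s,fy=s,interpolation=cv2.INTER_CUBIC)
    for X in draw:
        q=((proj(f,X)-[u0,v0]+.5)*s).astype(int); cv2.polylines(im,[q.reshape(-1,1,2)],True,(255,0,255),1)
    for k in range(0,w,20): cv2.putText(im,str(u0+k),(int(k*s),8),0,.3,(255,255,255),1)
    for k in range(0,h,20): cv2.putText(im,str(v0+k),(0,int(k*s)+4),0,.3,(255,255,255),1)
    cv2.imwrite("pics/"+name+".png",im)
def snap(robot,n,tag):
    f=robot.grab_frame(n); pickle.dump(f,open(f"pics/{tag}.pkl","wb")); return f
def load(tag): return pickle.load(open(f"pics/{tag}.pkl","rb"))
E
python3 - <<'E'
from h import *
f=load("scene0"); crop(f,180,180,140,110,5.5,"s_a"); crop(f,300,80,150,130,4.6,"s_b")
f=load("top0"); crop(f,200,170,90,70,8,"t_b"); crop(f,310,180,130,100,6,"t_a")
P=cloud(f)
for u,v in [(384,202),(332,219),(409,221),(303,245),(420,155),(341,150),(245,145),(180,178),(184,220),(445,200),(465,130),(125,180)]: print((u,v),P[v,u].round(3))
print(onz(f,[(115,104),(495,104)],0))
E
```

```text
(384, 202) [ 0.536 -0.315  0.024]
(332, 219) [ 0.476 -0.117  0.005]
(409, 221) [ 0.463 -0.41   0.013]
(303, 245) [ 0.38  -0.005  0.001]
(420, 155) [ 0.673 -0.422  0.212]
(341, 150) [ 0.717 -0.152  0.121]
(245, 145) [0.762 0.211 0.041]
(180, 178) [0.63  0.447 0.086]
(184, 220) [0.479 0.444 0.025]
(445, 200) [ 0.543 -0.557 -0.004]
(465, 130) [ 0.822 -0.653 -0.   ]
(125, 180) [0.642 0.689 0.002]
[[ 9.56094427e-01  7.48085525e-01  2.22044605e-16]
 [ 9.29487315e-01 -7.85012986e-01  0.00000000e+00]]
```

View pics/s_a.png

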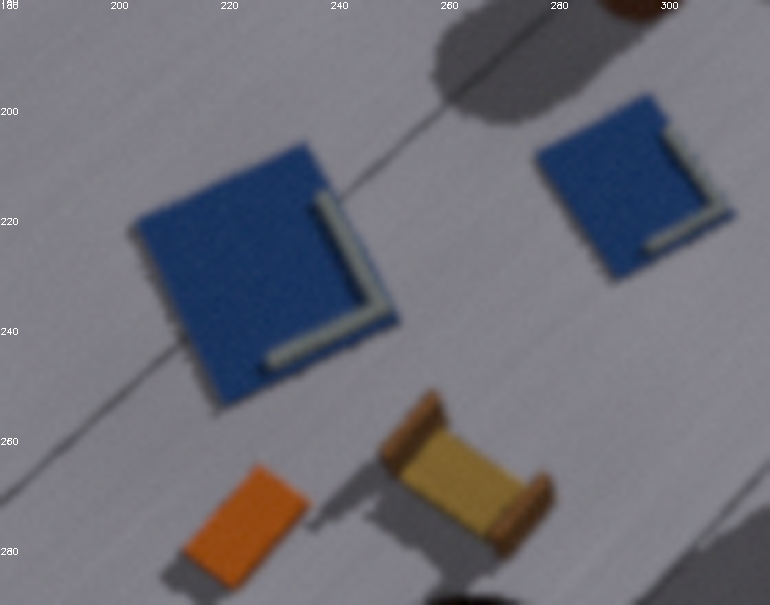

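View pics/s_b.png

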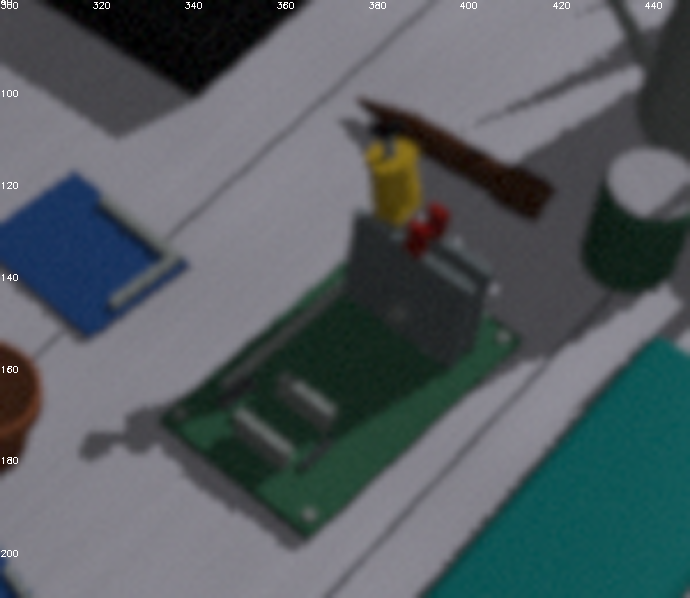

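View pics/t_a.png

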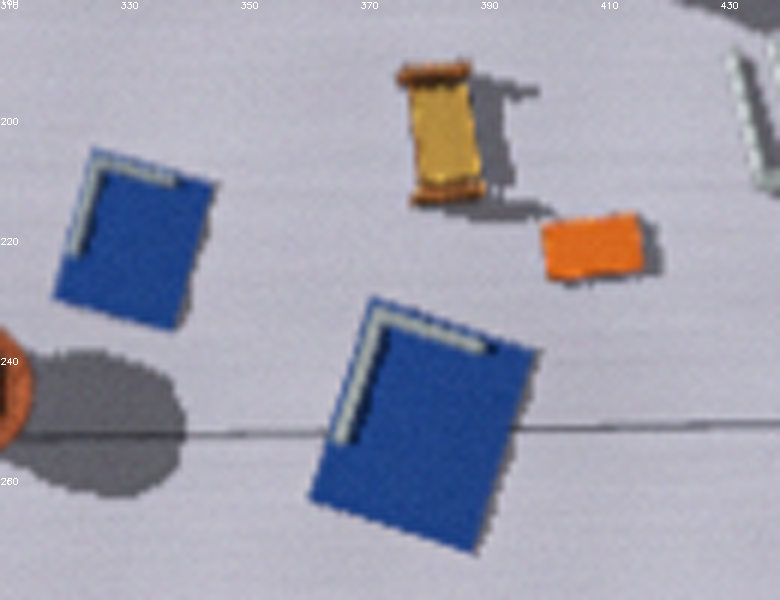

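View pics/t_b.png

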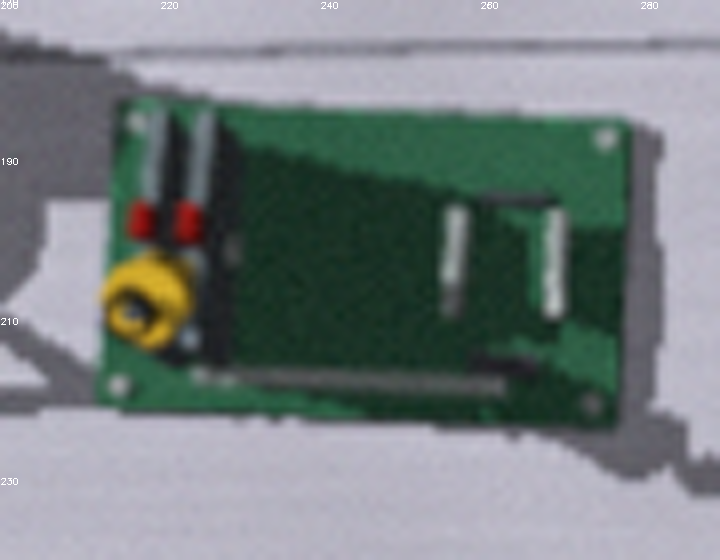

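The brass marker is in the caddy, around top (382,202). The orange block at (409,221) is a decoy. The smallest stop's fence corner is at about (325,205), and the jig's +x is roughly world +x. Next I'll get rough poses from the top and scene corners.

```bash
python3 - <<'E'
from h import *
t=load("top0"); s=load("scene0"); w=load("wrist0")
def sp(z,st,sc,names=""):
    a=onz(t,st,z); b=onz(s,sc,z); print(names); print(np.c_[a[:,:2],b[:,:2]].round(4))
# stop plate: corners ++ , +-, --, -+
sp(.004,[(325,204.3),(346,210.2),(339.3,234.5),(317.3,229)],[(312,218.3),(290.5,230.5),(275.7,207.8),(297,197)],"stop plate")
# marker top corners z=.02
sp(.020,[(377.8,193.5),(387.5,193),(390,209),(380.5,210.5)],[(233.5+0.5,266),(255,277)][:0] or [(239.5+0,257.5),(274,268.8),(267,277.5),(252.5,267)],"marker top")
# jig plate z=.012 corners: ++, +-, --, -+
sp(.012,[(213.5,183),(278.5,185),(277,223),(212.5,220)],[(393+20,154),(367,196.5),(336,171),(378,135)],"jig plate")
R=Rot.from_euler("xyz",[3.14151377e+00,1.95166762e-03,-1.17589016e+00]).as_matrix()
print("cam in tool",R.T@(cam(w)-np.array([0.25941402,-0.62249787,0.21846779]))); print((w["R"]@R).round(3))
E
```

```text
stop plate
[[ 0.5334 -0.0917  0.5293 -0.0926]
 [ 0.5093 -0.1714  0.5075 -0.1698]
 [ 0.417  -0.1437  0.4142 -0.1414]
 [ 0.4393 -0.0606  0.4381 -0.0655]]
marker top
[[ 0.5693 -0.2933  0.4614 -0.3405]
 [ 0.5707 -0.3305  0.5644 -0.2986]
 [ 0.5091 -0.3377  0.568  -0.331 ]
 [ 0.504  -0.3013  0.5126 -0.3361]]
jig plate
[[0.622  0.3357 0.6281 0.3307]
 [0.6098 0.0851 0.6143 0.0845]
 [0.4638 0.0917 0.4709 0.0956]
 [0.479  0.3377 0.4825 0.3185]]
cam in tool [-0.00076442 -0.06680841 -0.15479072]
[[ 1.    -0.001 -0.001]
 [ 0.001  0.965 -0.262]
 [ 0.001  0.262  0.965]]
```

```bash
python3 - <<'E'
from h import *
from plant import robot
for p,o in [([.538,-.316,.16],[np.pi,0,np.radians(-83)]),([.538,-.316,.03],[np.pi,0,np.radians(-83)]),([.47,-.12,.03],[np.pi,0,np.radians(-107)]),([.47,-.12,.03],[np.pi,0,np.radians(-17)]),([.54,.14,.03],[np.pi,0,np.radians(-3)]),([.47,-.12,.03],[np.pi,0,np.radians(163)]),([.54,.14,.03],[np.pi,0,np.radians(177)])]:
    print(robot.inverse_kinematics(p,o))
# lever: tool z = -rod
yj=np.radians(-2.8); Rj=Rot.from_euler('z',yj).as_matrix()
piv=np.array([.544,.2125,0])+Rj@[0,.075,.035]
for a in (-.42,0,.42):
  for sgn in (1,-1):
    rod=Rj@[np.sin(a),0,np.cos(a)]; x=sgn*Rj@[0,1,0]; z=-rod; R=np.c_[x,np.cross(z,x),z]
    print(a,sgn,robot.inverse_kinematics(piv+rod*(.135-.008),Rot.from_matrix(R).as_euler('xyz')))
robot.goto([.538,-.316,.16],[np.pi,0,np.radians(-83)])
f=snap(robot,"wrist","w1"); cv2.imwrite("pics/w1.png",f["image"][:,:,::-1]); s=robot.sense();print(s["t"],s["tcp_pos"],s["tcp_rot"],s["wrist_force"])
E
```

```text
[ 0.5476526   0.44368772 -0.11374949  1.72033991  0.05866835  0.98086986
 -1.03645098]
[ 0.52972059  0.59972808 -0.09108883  1.81123939  0.07671943  0.73402424
 -1.05117495]
[ 0.27839004  0.43657565 -0.14181202  2.13449866  0.10975235  0.57712784
 -1.80986277]
[ 0.50757993  0.46846204 -0.42573529  2.12145661  0.32954966  0.61408355
 -0.44618137]
[ 0.16722304  0.61440048 -0.6610163   1.9455494   0.53744191  0.76328957
 -0.85787254]
[ 1.03137175  0.77975135 -1.182352    2.09590195  0.93347435  0.94358029
  2.15741621]
[ 0.47783618  0.88148513 -1.18464752  1.92995651  0.96679996  1.05222674
  1.94214643]
-0.42 1 [ 0.03518842  0.4304096  -0.99046353  2.06418059  1.01979587  0.83491444
 -0.06290808]
-0.42 -1 [-1.21992668  0.27963608  0.536512    2.12883301  0.31880726  0.48529563
 -2.60357013]
0 1 [ 0.20469478  0.72287782 -1.16295976  1.69269563  0.70589117  1.21149033
  0.38732003]
0 -1 [ 0.01764833  0.55937294 -0.8072414   1.7023843   0.4507172   1.0758516
 -2.55267328]
0.42 1 [ 0.06011542  0.89862287 -0.92271023  1.29184079  0.37903624  1.55143178
  0.70743814]
0.42 -1 [-0.07422195  0.80059195 -0.6239368   1.30209736  0.17910178  1.49607743
 -2.27984793]
1.7417 [ 0.53720256 -0.31787484  0.1601547 ] [ 3.14136492e+00 -9.64208716e-04 -1.45130780e+00] [ 0.65908968 -0.44185795 -0.22831269]
```

View pics/w1.png

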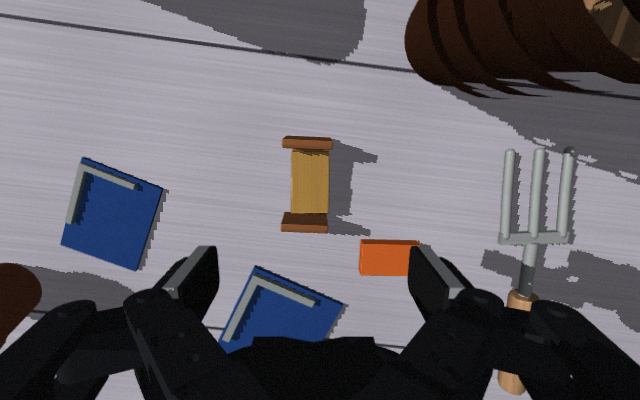

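The wrist view shows the caddied marker at about (311,182) and the small stop at about (114,213). I'll crop both for corner measurement.

```bash
python3 - <<'E'
from h import *
f=load("w1"); crop(f,270,125,80,120,5,"w1a"); crop(f,50,145,125,135,6,"w1b")
P=cloud(f)
for v in range(140,234,8): print(v,P[v,311].round(4))
E
```

```text
140 [ 0.5796 -0.3102  0.0383]
148 [ 0.5727 -0.311   0.0375]
156 [ 0.5635 -0.312   0.0203]
164 [ 0.556  -0.3129  0.0199]
172 [ 0.5485 -0.3138  0.0204]
180 [ 0.5408 -0.3148  0.0202]
188 [ 0.533  -0.3157  0.0199]
196 [ 0.5249 -0.3167  0.0192]
204 [ 0.5171 -0.3176  0.0199]
212 [ 0.5091 -0.3186  0.0202]
220 [ 0.5027 -0.3194  0.0255]
228 [ 0.4994 -0.3198  0.0385]
```

View pics/w1a.png

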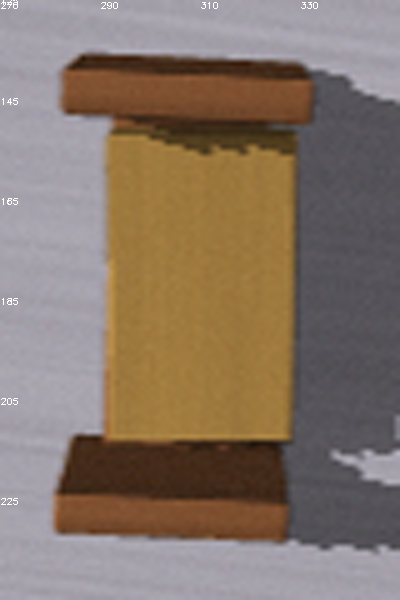

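View pics/w1b.png

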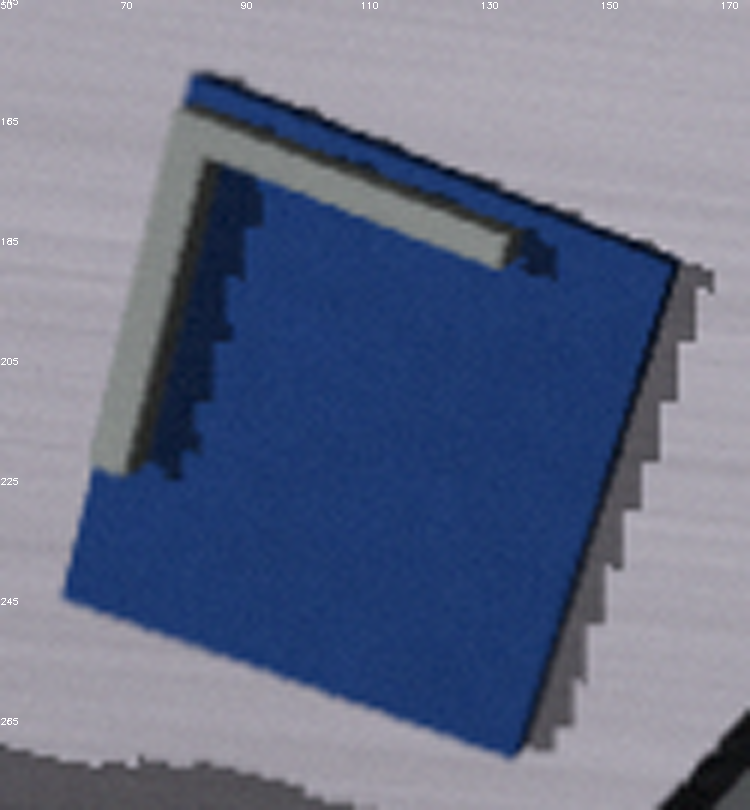

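```bash
cat >> h.py <<'E'
def fitpose(f,model,px,guess,prior=None):
    """model Nx3 local pts, world = [x,y,0]+Rz(yaw) m ; minimise reprojection"""
    from scipy.optimize import least_squares
    model=np.array(model,float);px=np.array(px,float)
    def W(q): return model@Rot.from_euler('z',q[2]).as_matrix().T+[q[0],q[1],0]
    r=least_squares(lambda q:(proj(f,W(q))-px).ravel(),guess,x_scale=[.01,.01,.1])
    res=(proj(f,W(r.x))-px)
    return r.x,res
def cp(c,u0,v0,s): return (np.array(c,float)+.5)/s-.5+[u0,v0]
E
python3 - <<'E'
from h import *
f=load("w1")
q,res=fitpose(f,[(.03,.018,.02),(.03,-.018,.02),(-.03,-.018,.02),(-.03,.018,.02)],cp([(110,128),(297,132),(291,440),(105,440)],270,125,5),[.538,-.316,.12]); print("marker",q,np.degrees(q[2]));print(res.round(1))
m=np.array([(40,26,4),(40,-54,4),(-60,-54,4),(-60,26,4),(36,24,9),(-30,24,9),(-30,18,9),(30,-30,9),(36,-30,9)])/1e3
q,res=fitpose(f,m,cp([(195,73),(680,263),(517,757),(65,597),(180,108),(93,468),(128,475),(500,268),(520,232)],50,145,6),[.47,-.1,-.3]); print("stop",q,np.degrees(q[2]));print(res.round(1))
t=load("top0")
print(fitpose(t,m[:4],[(325,204.3),(346,210.2),(339.3,234.5),(317.3,229)],q)[0])
E
```

```text
marker [ 0.53828726 -0.31385885  0.10330677] 5.91904211752311
[[-0.7  0.3]
 [ 0.6  0.2]
 [-0.1  0.1]
 [ 0.3 -0.6]]
stop [ 0.4874768  -0.10459321 -0.28531923] -16.347587478499594
[[ 0.1  0.1]
 [-0.5 -0. ]
 [ 0.3  0.4]
 [ 0.2  0.1]
 [ 0.1 -0.4]
 [ 0.  -0.9]
 [ 0.2  0.1]
 [ 0.6  0. ]
 [-1.1  0.6]]
[ 0.48837673 -0.10633497 -0.29403632]
```

```bash
python3 - <<'E'
from h import *
from plant import robot
yaw=0.1033-np.pi/2
robot.grip(0.6)
robot.move_straight([.5383,-.3139,.08],vel=.2,attitude=[np.pi,0,yaw])
for tag,g in (("g60",None),("g44",.44)):
    if g: robot.grip(g)
    f=snap(robot,"wrist",tag); s=robot.sense(); R=Rot.from_euler("xyz",s["tcp_rot"]).as_matrix()
    P=(cloud(f)-s["tcp_pos"])@R
    m=(np.abs(P[...,1])<.014)&(P[...,2]<.04)&(P[...,2]>-.05)&(np.abs(P[...,0])<.08)
    Q=P[m]; 
    for sg in (1,-1):
        q=Q[Q[:,0]*sg>0]; print(tag,s["opening"],sg,"zmax",np.percentile(q[:,2],[90,98,100]).round(4),"inner x",np.percentile(np.abs(q[:,0]),[0,2,10]).round(4),np.percentile(q[:,1],[1,99]).round(4))
    cv2.imwrite(f"pics/{tag}.png",f["image"][:,:,::-1])
print(s["t"],s["tcp_pos"],s["tcp_rot"],s["wrist_force"])
E
```

```text
g60 0.6001342167052806 1 zmax [-0.0218 -0.0168 -0.0139] inner x [0.0242 0.0244 0.0245] [-0.0114  0.0105]
g60 0.6001342167052806 -1 zmax [-0.0221 -0.017  -0.0136] inner x [0.0263 0.0264 0.0266] [-0.0113  0.0106]
g44 0.4385621790163051 1 zmax [-0.0214 -0.0161 -0.0128] inner x [0.018  0.0181 0.0182] [-0.012   0.0098]
g44 0.4385621790163051 -1 zmax [-0.0215 -0.0165 -0.0134] inner x [0.019  0.0191 0.0192] [-0.012   0.0098]
3.1083 [ 0.53867482 -0.31413842  0.08083365] [-3.14041228e+00 -8.31006639e-04 -1.46755348e+00] [-0.37511574 -0.40843807  0.32576798]
```

View pics/g60.png

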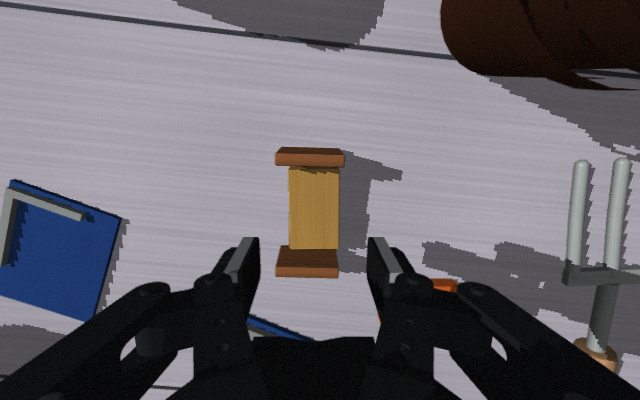

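```bash
python3 - <<'E'
from h import *
f=load("g60"); R=Rot.from_euler("xyz",[np.pi,0,.1033-np.pi/2]).as_matrix()
P=(cloud(f)-[ 0.5387,-0.3141,0.0808])@R
for v in range(230,300,6):
    print(v,[tuple((P[v,u]*1000).round(0)) for u in (240,246,252,258)])
print(P[215,310],P[200,310]); 
crop(f,190,220,220,110,3.5,"g60c")
E
```

```text
230 [(np.float64(-58.0), np.float64(24.0), np.float64(80.0)), (np.float64(-54.0), np.float64(24.0), np.float64(81.0)), (np.float64(-49.0), np.float64(24.0), np.float64(81.0)), (np.float64(-44.0), np.float64(24.0), np.float64(80.0))]
236 [(np.float64(-59.0), np.float64(29.0), np.float64(80.0)), (np.float64(-54.0), np.float64(29.0), np.float64(81.0)), (np.float64(-49.0), np.float64(29.0), np.float64(81.0)), (np.float64(-45.0), np.float64(29.0), np.float64(82.0))]
242 [(np.float64(-33.0), np.float64(-12.0), np.float64(-26.0)), (np.float64(-30.0), np.float64(-12.0), np.float64(-26.0)), (np.float64(-28.0), np.float64(-12.0), np.float64(-26.0)), (np.float64(-26.0), np.float64(-9.0), np.float64(-19.0))]
248 [(np.float64(-31.0), np.float64(-11.0), np.float64(-32.0)), (np.float64(-29.0), np.float64(-12.0), np.float64(-32.0)), (np.float64(-26.0), np.float64(-12.0), np.float64(-32.0)), (np.float64(-26.0), np.float64(-6.0), np.float64(-20.0))]
254 [(np.float64(-30.0), np.float64(-12.0), np.float64(-38.0)), (np.float64(-28.0), np.float64(-12.0), np.float64(-38.0)), (np.float64(-26.0), np.float64(
[... 1111 characters left out ...]
.0), np.float64(-3.0), np.float64(-46.0)), (np.float64(-27.0), np.float64(4.0), np.float64(-34.0)), (np.float64(-46.0), np.float64(71.0), np.float64(80.0))]
290 [(np.float64(-27.0), np.float64(-4.0), np.float64(-53.0)), (np.float64(-27.0), np.float64(0.0), np.float64(-45.0)), (np.float64(-26.0), np.float64(5.0), np.float64(-37.0)), (np.float64(-46.0), np.float64(77.0), np.float64(80.0))]
296 [(np.float64(-27.0), np.float64(-2.0), np.float64(-53.0)), (np.float64(-27.0), np.float64(2.0), np.float64(-46.0)), (np.float64(-27.0), np.float64(9.0), np.float64(-36.0)), (np.float64(-47.0), np.float64(83.0), np.float64(80.0))]
[-0.00287455  0.0041535   0.05932933] [-0.00288202 -0.00635639  0.0613554 ]
```

View pics/g60c.png

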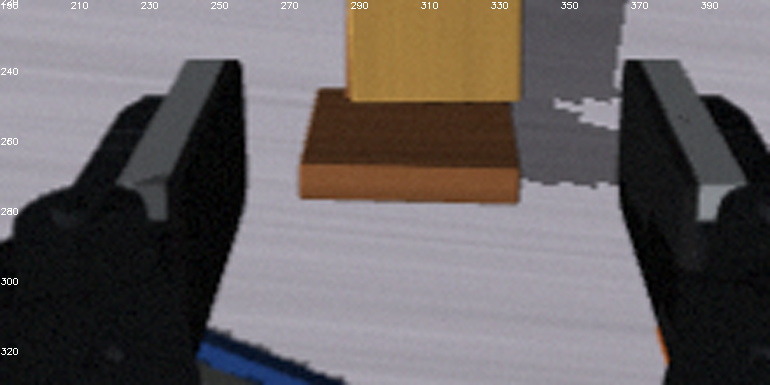

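The depth image puts the fingertips about 19 mm *behind* the TCP at opening 0.6. The stated figure is up to 11 mm ahead of it. I'll check this physically by descending onto clear table with contact detection.

```bash
python3 - <<'E'
from h import *
from plant import robot
robot.grip(0.44)
# clear table spot between caddy and small stop
c=np.array([.55,-.225])
robot.move_straight([*c,.08],vel=.3)
robot.move_straight([*c,.03],vel=.15,contact_N=6)
r=robot.move_straight([*c,-.015],vel=.04,contact_N=6)
s=robot.sense(); print(r,s["t"],s["tcp_pos"],s["wrist_force"])
f=snap(robot,"wrist","tch"); cv2.imwrite("pics/tch.png",f["image"][:,:,::-1])
robot.move_straight([*c,.06],vel=.2)
E
```

```text
True 5.25 [ 0.54962871 -0.22483993 -0.01288645] [-0.44504624  0.59725196  4.72855519]
```

View pics/tch.png

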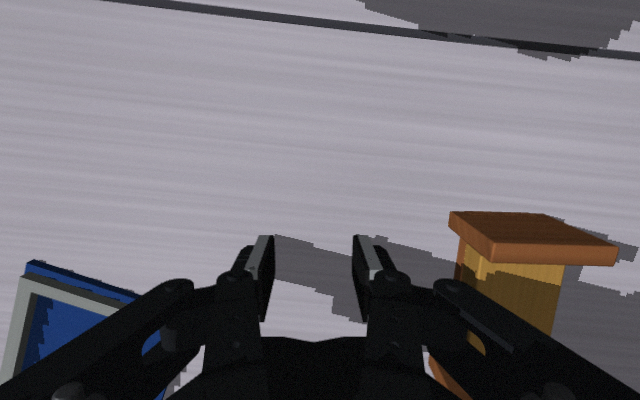

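Contact came at TCP z = -0.013 with opening 0.44. So the real tips sit about 13 mm behind the reported TCP, which agrees with the depth image. I'll use this offset. Now picking the marker with the tips 7 mm above its underside.

```bash
python3 - <<'E'
from h import *
from plant import robot
yaw=0.1033-np.pi/2; A=[np.pi,0,yaw]
robot.grip(0.58)
robot.move_straight([.5383,-.3142,.06],vel=.25,attitude=A)
r=robot.move_straight([.5383,-.3142,.0005],vel=.1,contact_N=8)
print(r,robot.sense()["tcp_pos"])
robot.grip(0.0,strength=45)
s=robot.sense(); print(s["t"],s["opening"],s["tcp_pos"],s["wrist_force"])
f=snap(robot,"wrist","gr1"); cv2.imwrite("pics/gr1.png",f["image"][:,:,::-1])
E
```

```text
False [ 0.53876701 -0.31410374  0.00074771]
7.6083 0.40182844206823254 [ 0.53914967 -0.31467288  0.00165245] [0.17947596 0.16108482 3.2619095 ]
```

View pics/gr1.png

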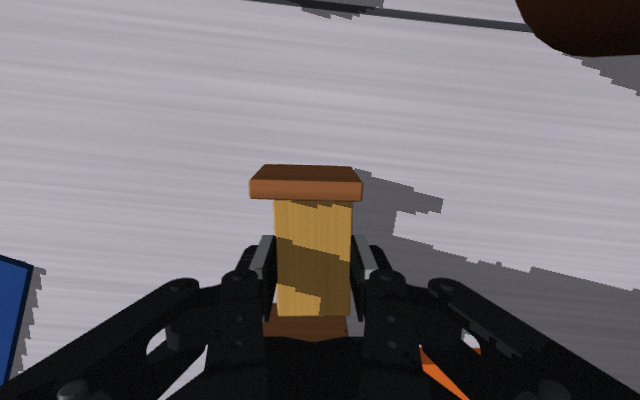

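```bash
cat >> h.py <<'E'
SX,SY,SYAW=0.4875,-0.1046,-0.2853
RS=Rot.from_euler('z',SYAW).as_matrix()
def st(x,y,z): # mm in seat frame -> world (z abs world m)
    p=RS@[x/1e3,y/1e3,0]; return [SX+p[0],SY+p[1],z]
def inst(p): return (RS.T@(np.array(p)-[SX,SY,0]))*1e3
E
python3 - <<'E'
from h import *
from plant import robot
A=[np.pi,0,SYAW-np.pi/2]
robot.move_straight([.5385,-.3142,.065],vel=.2)
print(robot.sense()["opening"])
robot.move_straight(st(-6,-6,.065),vel=.25,attitude=A)
s=robot.sense(); print(s["t"],s["wrist_force"])
f=snap(robot,"wrist","st1"); cv2.imwrite("pics/st1.png",f["image"][:,:,::-1])
E
```

```text
0.4014656619902828
9.1417 [ 0.89545743 -0.70677424 -2.00273254]
```

View pics/st1.png

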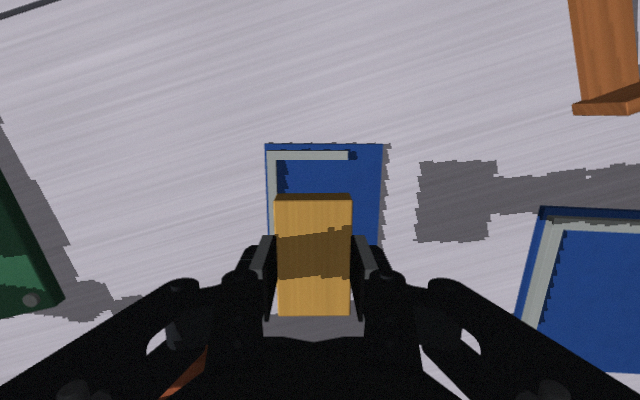

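The marker is held (wrist Fz about -2 N) and is parallel to the stop fences at (265–355,155). I'll lower it, then push into the corner.

```bash
python3 - <<'E'
from h import *
from plant import robot
robot.move_straight(st(-6,-6,.010),vel=.1)
r=robot.move_straight(st(-6,-6,-.006),vel=.03,contact_N=4); s=robot.sense(); print("down",r,s["tcp_pos"],s["wrist_force"])
z=s["tcp_pos"][2]+.0008
robot.move_straight(st(-6,-6,z),vel=.03)
r=robot.move_straight(st(10,-6,z),vel=.03,contact_N=7); s=robot.sense(); p=inst(s["tcp_pos"]); print("x",r,p,(RS.T@s["wrist_force"]).round(1))
r=robot.move_straight(st(p[0],12,z),vel=.03,contact_N=7); s=robot.sense(); p=inst(s["tcp_pos"]); print("y",r,p,(RS.T@s["wrist_force"]).round(1),s["t"])
f=snap(robot,"wrist","st2"); cv2.imwrite("pics/st2.png",f["image"][:,:,::-1])
E
```

```text
down True [ 4.80584993e-01 -1.08742899e-01 -4.25049635e-04] [-0.7420772  -0.8436256   4.86368492]
x True [ 1.11215537 -6.07281766 -0.39011904] [0.3 1.  2.1]
y True [ 0.29635893 -0.008392   -0.40374356] [ 0.5 -1.   3. ] 11.3333
```

View pics/st2.png

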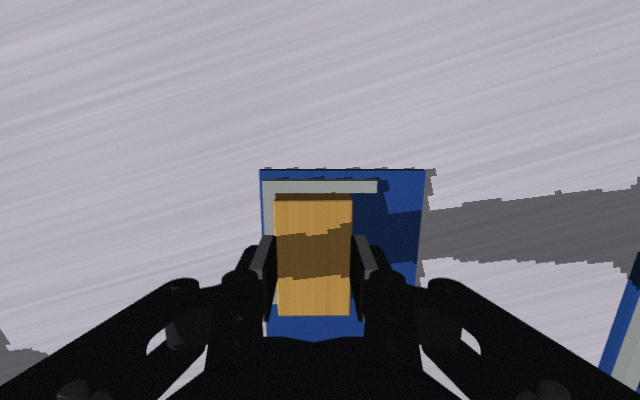

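Both pushes made contact, but the arm backed off afterwards. I'll press lightly into both fences again, check the force and release under that preload.

```bash
python3 - <<'E'
from h import *
from plant import robot
z=-.0003
for tx,ty in ((1.4,.4),(2.0,.9)):
    robot.move_straight(st(tx,ty,z),vel=.02,contact_N=15); robot.sleep(.1)
    s=robot.sense(); F=RS.T@s["wrist_force"]; print(tx,ty,inst(s["tcp_pos"]).round(2),F.round(1))
    if abs(F[0])>6 and abs(F[1])>6: break
f=snap(robot,"wrist","st3"); crop(f,245,160,190,160,4,"st3")
print(s["t"])
E
```

```text
1.4 0.4 [ 0.32  0.06 -0.4 ] [-2.3 -2.9  5.1]
2.0 0.9 [ 0.36  0.09 -0.39] [-3.5 -3.4  6.7]
12.0833
```

View pics/st3.png

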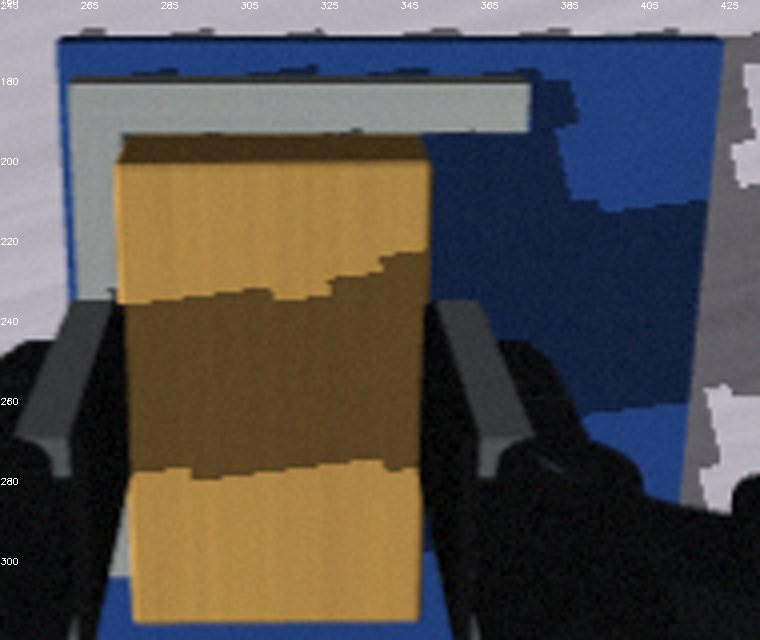

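Pressed 3.5 N into both fences and flush visually along the end fence (rows about 193). Releasing.

```bash
python3 - <<'E'
from h import *
from plant import robot
robot.grip(0.62)
s=robot.sense(); p=inst(s["tcp_pos"]); print(p)
robot.move_straight(st(p[0],p[1],.02),vel=.05)
robot.move_straight(st(p[0],p[1],.10),vel=.2)
f=snap(robot,"wrist","st4"); crop(f,240,120,190,150,4,"st4"); print(robot.sense()["t"])
E
```

```text
[ 2.21940881  1.49667415 -0.41148702]
13.6167
```

View pics/st4.png

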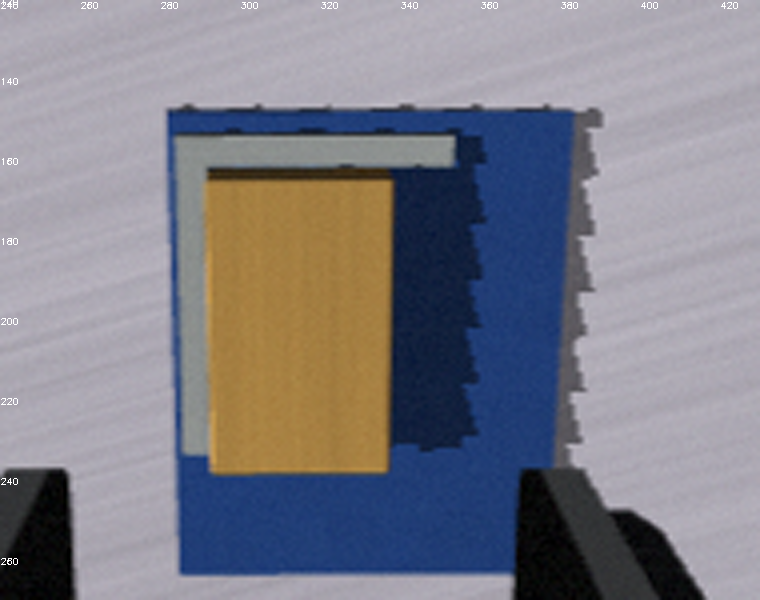

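The marker sits flush in the corner on both fences. Now I'll turn the gripper and take it by its short ends, with the tips above the 5 mm fence.

```bash
python3 - <<'E'
from h import *
from plant import robot
f=load("st4")
q,res=fitpose(f,[(.03,.018,.018),(.03,-.018,.018),(-.03,-.018,.018),(-.03,.018,.018)],cp([(206,179),(393,180),(388,472),(210,472)],240,120,4),[SX,SY,SYAW]); print("marker",q,res.round(1).tolist(),inst([q[0],q[1],0]))
A=[np.pi,0,SYAW]
robot.goto(st(0,0,.10),A)
robot.grip(0.88)
f=snap(robot,"wrist","st5"); cv2.imwrite("pics/st5.png",f["image"][:,:,::-1]); s=robot.sense(); print(s["t"],s["tcp_pos"],s["tcp_rot"],s["joint_pos"])
E
```

```text
marker [ 0.48681828 -0.1034969  -0.28766849] [[-0.5, -0.3], [0.6, -0.5], [0.1, 0.5], [-0.2, 0.5]] [-0.96462217  0.86664074  0.        ]
15.2917 [ 0.4875371  -0.10453292  0.10005377] [ 3.14155437e+00 -1.21077698e-04 -2.85239092e-01] [ 0.44484941  0.36128799 -0.38673932  2.04769894  0.19349698  0.76654634
 -0.34457573]
```

View pics/st5.png

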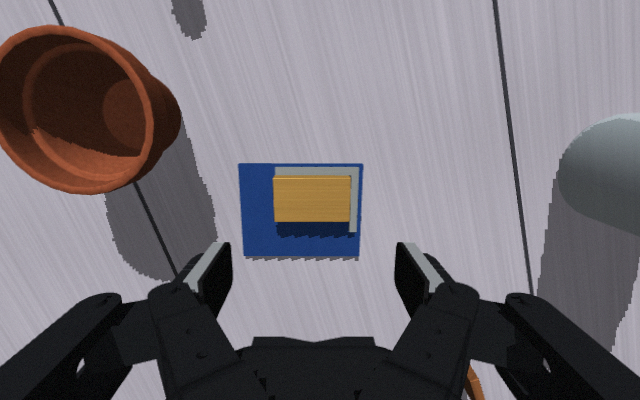

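```bash
cat >> h.py <<'E'
def tip(robot,tag):
    f=snap(robot,"wrist",tag); s=robot.sense(); R=Rot.from_euler("xyz",s["tcp_rot"]).as_matrix()
    P=(cloud(f)-s["tcp_pos"])@R
    m=(np.abs(P[...,1])<.014)&(P[...,2]<.03)&(P[...,2]>-.05)&(np.abs(P[...,0])<.05)
    m=cv2.erode(m.astype(np.uint8),np.ones((3,3)))>0
    Q=P[m]; o=[]
    for sg in (1,-1):
        q=Q[Q[:,0]*sg>0]; o.append((np.percentile(q[:,2],[97,99,100]).round(4),np.abs(q[:,0]).min().round(4)))
    print(tag,s["opening"],o); return f
E
python3 - <<'E'
from h import *
from plant import robot
tip(robot,"o88"); robot.grip(.72); tip(robot,"o72"); print(robot.sense()["t"])
E
```

```text
o88 0.8790157634651203 [(array([-0.025 , -0.0238, -0.0223]), np.float64(0.0371)), (array([-0.0247, -0.0237, -0.0221]), np.float64(0.0371))]
o72 0.7200276829819324 [(array([-0.0219, -0.0209, -0.0194]), np.float64(0.0305)), (array([-0.0218, -0.0203, -0.0185]), np.float64(0.0303))]
15.6833
```

```bash
python3 - <<'E'
from h import *
def an(tag,p,rot):
    f=load(tag); R=Rot.from_euler("xyz",rot).as_matrix(); P=(cloud(f)-p)@R
    m=(np.abs(P[...,1])<.014)&(P[...,2]<.03)&(P[...,2]>-.05)&(np.abs(P[...,0])<.05)
    for er in (0,1):
        mm=cv2.erode(m.astype(np.uint8),np.ones((3,3)))>0 if er else m
        Q=P[mm]; print(tag,er,np.percentile(Q[:,2],[97,99,99.8,100]).round(4))
r1=[-3.14041,-.00083,-1.46755]; p1=[ 0.53867482,-0.31413842,0.08083365]
an("g44",p1,r1); an("g60",p1,r1)
r2=[3.14155,-.00012,-.28524]; p2=[ 0.4875371,-0.10453292,0.10005377]
an("o72",p2,r2); an("o88",p2,r2)
E
```

```text
g44 0 [-0.0174 -0.0151 -0.0137 -0.0128]
g44 1 [-0.0194 -0.0183 -0.0175 -0.0169]
g60 0 [-0.0185 -0.0163 -0.0149 -0.0141]
g60 1 [-0.0205 -0.0191 -0.0178 -0.0169]
o72 0 [-0.0203 -0.0185 -0.0174 -0.0167]
o72 1 [-0.0218 -0.0204 -0.0196 -0.0184]
o88 0 [-0.0236 -0.0222 -0.0213 -0.021 ]
o88 1 [-0.0249 -0.0237 -0.023  -0.0221]
```

```bash
python3 - <<'E'
from h import *
from plant import robot
robot.grip(.83)
robot.move_straight(st(-.3,.1,.02),vel=.2)
r=robot.move_straight(st(-.3,.1,-.0053),vel=.06,contact_N=8); s=robot.sense(); print(r,inst(s["tcp_pos"]),s["wrist_force"].round(1))
robot.grip(0.0,strength=60)
s=robot.sense(); print(s["t"],s["opening"],inst(s["tcp_pos"]),s["wrist_force"].round(1))
f=snap(robot,"wrist","rg"); 
robot.move_straight(st(-.3,.1,.09),vel=.15); s=robot.sense(); print(s["opening"],s["wrist_force"].round(1))
f=snap(robot,"wrist","rg2"); cv2.imwrite("pics/rg2.png",f["image"][:,:,::-1])
E
```

```text
False [-0.40493288  0.17208082 -5.5059498 ] [ 0.2  0.2 -0.5]
17.3417 0.6764480528809862 [-0.24607001  0.17439894 -4.59633658] [-1.3  0.5  6. ]
0.674765005163892 [-0.3 -0.1 -3.8]
```

View pics/rg2.png

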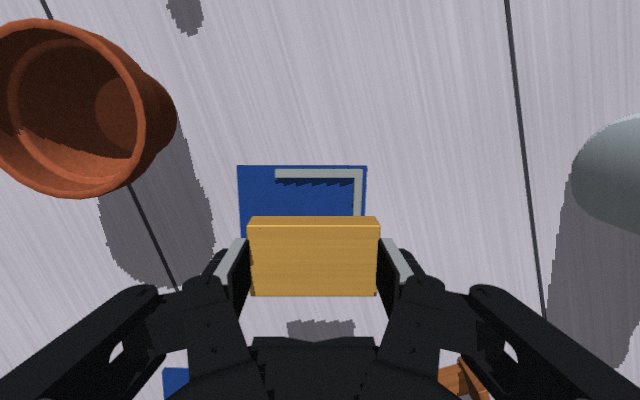

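```bash
python3 - <<'E'
from h import *
from plant import robot
robot.move_straight(st(-.3,.1,.13),vel=.25)
robot.goto([.538,.085,.13],[np.pi,0,-.049])
f=snap(robot,"wrist","j1"); s=robot.sense(); print(s["t"],s["tcp_pos"],s["tcp_rot"],s["opening"]); cv2.imwrite("pics/j1.png",f["image"][:,:,::-1])
E
```

```text
19.3833 [0.53731657 0.083487   0.1287746 ] [ 3.14010496e+00  2.32175368e-03 -5.05807320e-02] 0.675276192881443
```

View pics/j1.png

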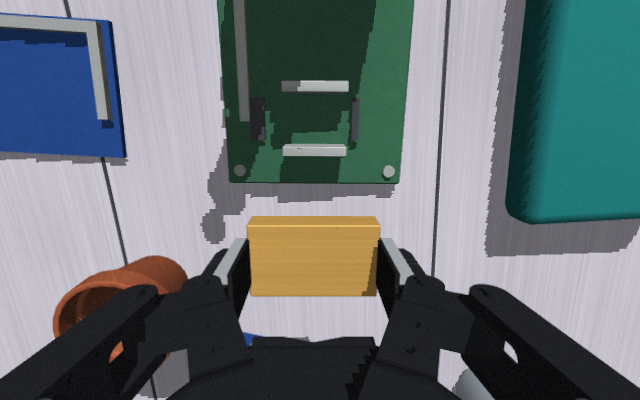

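The wrist view shows the rails at rows 86 and 151, the end lip at (354,118), the jaw lip at (258,118) and the marker held below. I'll crop it.

```bash
python3 - <<'E'
from h import *
f=load("j1"); crop(f,220,65,195,130,4,"j1c")
E
```

```text
(no output)
```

View pics/j1c.png

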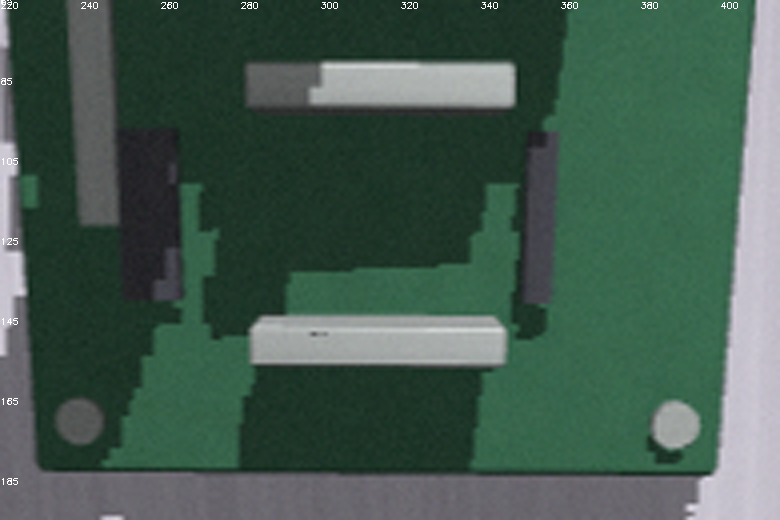

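```bash
python3 - <<'E'
from h import *
f=load("j1")
P=cloud(f)
for c in [(380,85),(300,350),(400,200),(540,220),(150,220),(650,350)]:
    u,v=cp(c,220,65,4); print(c,P[int(round(v)),int(round(u))].round(4))
m=np.array([(75,-55,12),(-75,-55,12),(-25,28,36),(25,28,36),(25,20,36),(-25,20,36),(-25,-20,36),(25,-20,36),(25,-28,36),(-25,-28,36)])/1e3
px=cp([(717,474),(36,472),(246,62),(515,62),(515,108),(247,108),(250,331),(507,331),(507,365),(250,365)],220,65,4)
q,res=fitpose(f,m,px,[.54,.1426,-.05]); print(q,res.round(1).tolist())
Rn=Rot.from_euler('z',q[2]).as_matrix()
for c in [(557,220),(181,220)]:
    w=onz(f,cp(c,220,65,4),.017)[0]; print(c,Rn.T@(w-[q[0],q[1],0]))
# held marker: top corners at z? depth
print(P[260,313],P[235,313],P[285,313], P[260,260],P[260,370])
crop(f,225,205,180,105,4,"j1m")
E
```

```text
(380, 85) [0.5426 0.1695 0.0357]
(300, 350) [0.5248 0.1217 0.0358]
(400, 200) [0.5458 0.1484 0.0115]
(540, 220) [0.5742 0.1431 0.0167]
(150, 220) [0.4943 0.1469 0.0178]
(650, 350) [0.5971 0.1155 0.0137]
[ 0.54105476  0.14552024 -0.0517426 ] [[0.7, 0.7], [0.0, 0.3], [-0.5, -0.1], [0.3, 0.3], [-0.0, 0.3], [-0.5, -0.0], [-0.0, -1.4], [0.2, -1.1], [-0.2, 0.7], [0.2, 0.4]]
(557, 220) [ 0.03631163 -0.0003666   0.017     ]
(181, 220) [-0.04047967 -0.00071745  0.017     ]
[0.537478   0.08644658 0.15167966] [0.53805656 0.09865583 0.15174129] [0.53686485 0.0735222  0.15135815] [0.51319473 0.08719758 0.15091381] [0.56362705 0.08458448 0.1503245 ]
```

View pics/j1m.png

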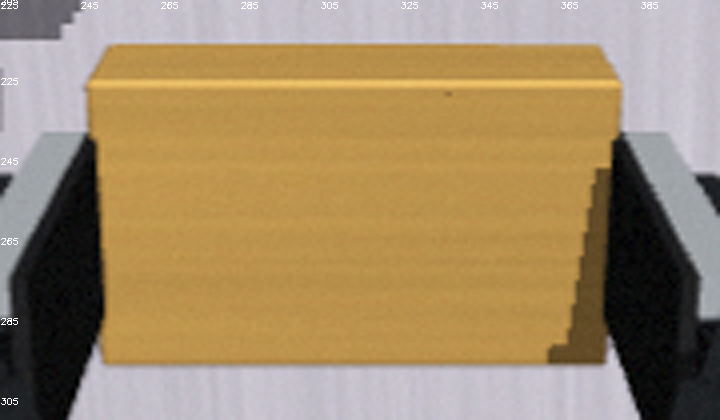

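```bash
python3 - <<'E'
from h import *
f=load("j1")
m=np.array([(75,-55,12),(-75,-55,12),(-25,28,36),(25,28,36),(25,20,36),(-25,20,36),(25,-28,36),(-25,-28,36)])/1e3
px=cp([(717,474),(36,472),(246,62),(515,62),(515,108),(247,108),(507,365),(250,365)],220,65,4)
for sel in (range(8),range(2,8)):
    sel=list(sel); q,res=fitpose(f,m[sel],px[sel],[.54,.1426,-.05]); print(q,res.round(1).tolist())
z=.1515
qm,res=fitpose(f,[(.03,.018,z),(.03,-.018,z),(-.03,-.018,z),(-.03,.018,z)],cp([(621,82),(606,363),(104,363),(90,82)],225,205,4),[.538,.085,-.05]); print(qm,res.round(1).tolist())
R=Rot.from_euler('z',-.0506).as_matrix(); print("marker in tcp (mm, jig-ish axes)",(R.T@(np.r_[qm[:2],0]-[.5373,.0835,0])*1e3))
E
```

```text
[ 0.54107799  0.14574365 -0.05195737] [[0.7, 0.4], [-0.0, 0.1], [-0.5, -0.4], [0.4, -0.1], [-0.0, -0.0], [-0.5, -0.4], [-0.2, 0.5], [0.2, 0.1]]
[ 0.54115978  0.14569667 -0.05038531] [[-0.4, -0.3], [0.4, -0.1], [0.1, -0.0], [-0.4, -0.2], [0.0, 0.5], [0.4, 0.3]]
[ 0.53762174  0.08561075 -0.04677337] [[1.5, -0.7], [1.0, 1.1], [-0.9, 1.0], [-1.6, -0.8]]
marker in tcp (mm, jig-ish axes) [0.21456787 2.12432549 0.        ]
```

```bash
cat >> h.py <<'E'
NX,NY,NYAW=0.5411,0.1457,-0.0515
RN=Rot.from_euler('z',NYAW).as_matrix()
def nt(x,y,z):
    p=RN@[x/1e3,y/1e3,0]; return [NX+p[0],NY+p[1],z]
def inn(p): return (RN.T@(np.array(p)-[NX,NY,0]))*1e3
E
python3 - <<'E'
from h import *
from plant import robot
robot.move_straight(nt(-4,-1.3,.07),vel=.2,attitude=[np.pi,0,NYAW])
robot.move_straight(nt(-4,-1.3,.0345),vel=.1,contact_N=6)
f=snap(robot,"wrist","j2"); s=robot.sense(); print(s["t"],inn(s["tcp_pos"]),s["tcp_rot"],s["wrist_force"]); crop(f,220,160,190,150,4.2,"j2")
E
```

```text
20.5167 [-3.41234561 -1.37302817 35.03436864] [-3.14126984e+00 -1.03079091e-03 -5.19992570e-02] [ 0.32086794 -0.16422088 -1.8822488 ]
```

View pics/j2.png

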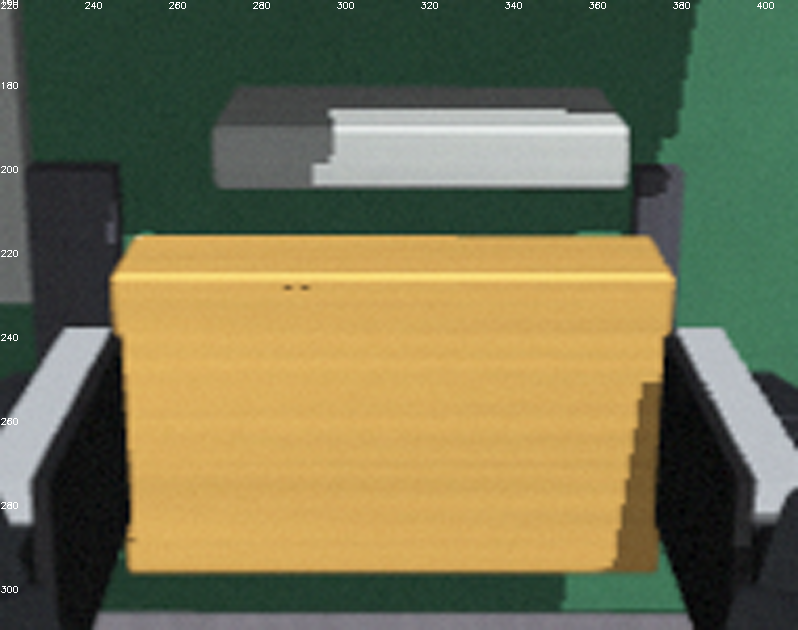

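```bash
python3 - <<'E'
from h import *
f=load("j2")
P=cloud(f); 
for c in [(450,150),(400,400),(380,255)]:
    u,v=cp(c,220,160,4.2); print(P[int(round(v)),int(round(u))].round(4))
C=lambda c,z: inn(onz(f,cp(c,220,160,4.2),z)[0]).round(2)
print("rail inner edge",C((215,187),.036),C((627,187),.036),"outer",C((215,125),.036),C((627,125),.036))
zt=.035+.0227
for z in (zt-.001,zt,zt+.001):
  print("top",C((113,277),z),C((673,277),z),"far",C((658,572),z),C((128,572),z))
print("bottom edge",C((137,236),zt-.014),C((652,236),zt-.014))
E
```

```text
[0.5459 0.1709 0.0372]
[0.5387 0.1486 0.058 ]
[0.5371 0.1628 0.0504]
rail inner edge [-24.78  20.31  36.  ] [24.82 20.34 36.  ] outer [-24.52  27.99  36.  ] [24.46 28.02 36.  ]
top [-33.06  16.46  56.7 ] [26.34 16.49 56.7 ] far [ 26.58 -18.87  56.7 ] [-33.26 -18.88  56.7 ]
top [-32.84  16.83  57.7 ] [26.11 16.86 57.7 ] far [ 26.36 -18.23  57.7 ] [-33.03 -18.25  57.7 ]
top [-32.62  17.2   58.7 ] [25.89 17.23 58.7 ] far [ 26.13 -17.59  58.7 ] [-32.81 -17.61  58.7 ]
bottom edge [-32.92  16.68  43.7 ] [26.56 16.71 43.7 ]
```

The relative measurement puts the marker 0.8 mm low in y. I'll shift it and lower with contact detection.

```bash
python3 - <<'E'
from h import *
from plant import robot
robot.move_straight(nt(-4,-.4,.0345),vel=.05)
r=robot.move_straight(nt(-4,-.4,.012),vel=.04,contact_N=6); s=robot.sense(); print(r,inn(s["tcp_pos"]),s["wrist_force"].round(1))
if not r:
    r=robot.move_straight(nt(-4,-.4,-.004),vel=.03,contact_N=5); s=robot.sense(); print(r,inn(s["tcp_pos"]),s["wrist_force"].round(1))
f=snap(robot,"wrist","j3"); print(s["t"]); crop(f,200,150,220,170,3.6,"j3")
E
```

```text
False [-3.97712884 -0.27241514 11.91398852] [ 0.  -0.1 -2.6]
True [-3.54294066 -0.25802055  3.43982149] [-0.4 -0.4  4.2]
21.8583
```

View pics/j3.png

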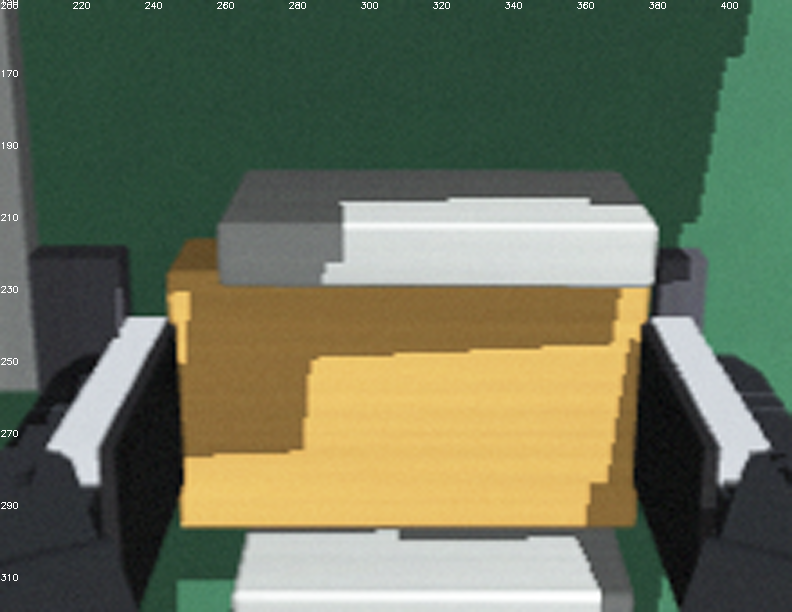

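Landed at the expected height between both rails. Releasing, lifting and checking.

```bash
python3 - <<'E'
from h import *
from plant import robot
robot.grip(.84)
p=inn(robot.sense()["tcp_pos"])
robot.move_straight(nt(p[0],p[1],.03),vel=.08,contact_N=8)
robot.move_straight(nt(0,-10,.20),vel=.3)
f=snap(robot,"wrist","j4"); s=robot.sense(); print(s["t"]); cv2.imwrite("pics/j4.png",f["image"][:,:,::-1])
f=snap(robot,"scene","sc4"); crop(f,310,80,130,130,4.6,"sc4")
E
```

```text
23.4583
```

View pics/j4.png

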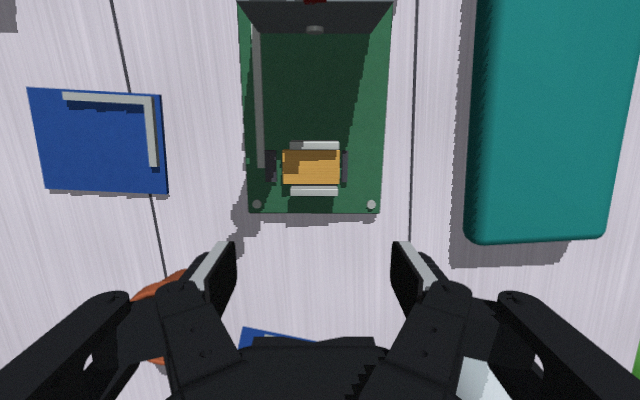

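View pics/sc4.png

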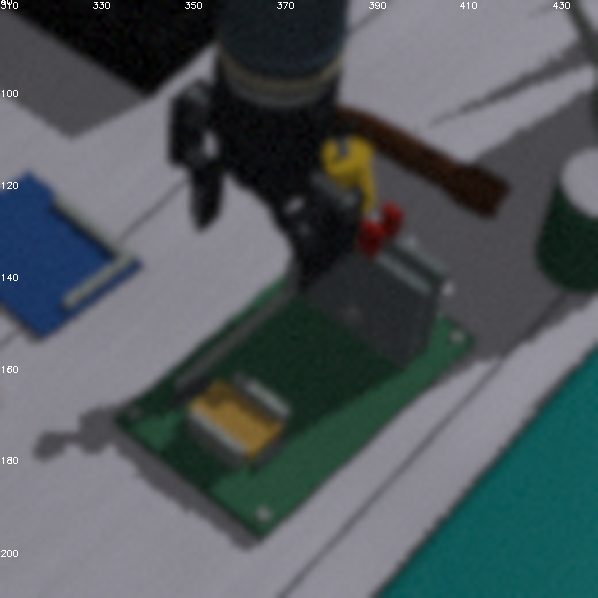

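The marker lies flat between the rails and lips. Next is a standoff along the lever's axis to measure the collar.

```bash
cat >> h.py <<'E'
PIV0=np.array([NX,NY,0])+RN@[0,.145,.035]
def lev(ang,d,dx=0,dy=0):
    """TCP pose at distance d (m) along rod from pivot, lever value ang; dx,dy mm pivot offset in jig axes"""
    a=ang-.42
    rod=RN@[np.sin(a),0,np.cos(a)]; x=RN@[0,1,0]; z=-rod
    R=np.c_[x,np.cross(z,x),z]
    return PIV0+RN@[dx/1e3,dy/1e3,0]+rod*d, Rot.from_matrix(R).as_euler('xyz')
E
python3 - <<'E'
from h import *
from plant import robot
s=robot.sense(); p=s["tcp_pos"]
pos,att=lev(0,.225); print(pos,att)
robot.move_straight([.50,.22,.31],vel=.35)
robot.grip(.75)
robot.goto(pos,att)
s=robot.sense(); print(s["t"],s["tcp_pos"],s["joint_pos"].round(2))
f=snap(robot,"wrist","l1"); cv2.imwrite("pics/l1.png",f["image"][:,:,::-1])
f=snap(robot,"scene","l1s"); crop(f,310,60,130,130,4.6,"l1s")
E
```

```text
[0.45693974 0.29523059 0.24044501] [2.72159265 0.         1.51929633]
25.1917 [0.45790384 0.29455579 0.24067523] [-0.08  0.18 -0.83  2.02  0.65  0.85  0.23]
```

View pics/l1.png

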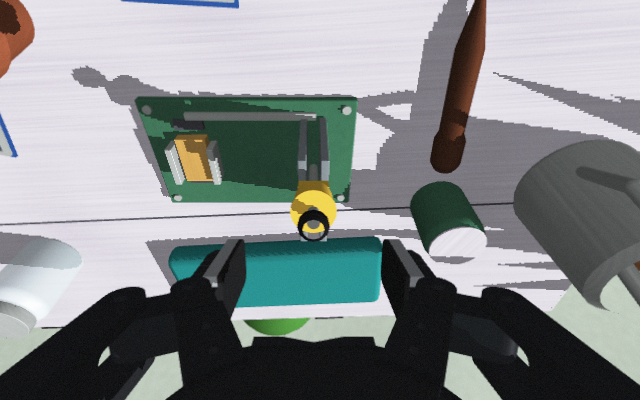

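View pics/l1s.png

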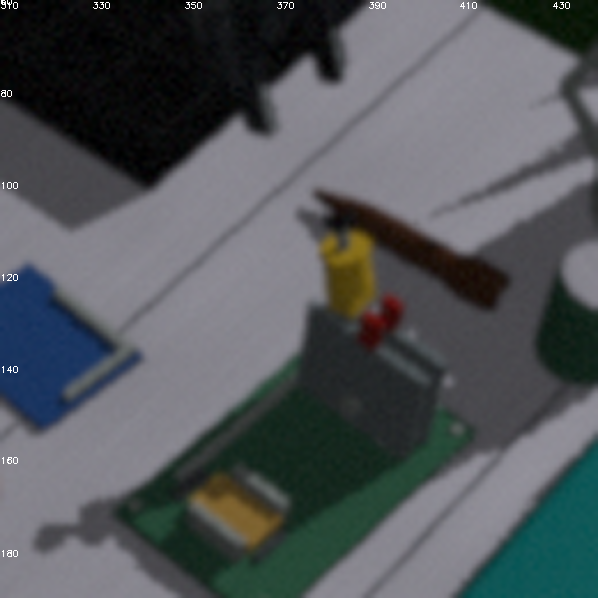

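```bash
python3 - <<'E'
from h import *
f=load("l1"); crop(f,270,165,90,90,7,"l1c")
pos,att=lev(0,.225); R=Rot.from_euler('xyz',att).as_matrix(); tp=np.array([0.45790384,0.29455579,0.24067523])
P=cloud(f); T=(P-tp)@R*1e3
hsv=cv2.cvtColor(f["image"],cv2.COLOR_RGB2HSV)
m=np.zeros((400,640),bool); m[170:250,285:340]=1
y=m&(hsv[...,0]>20)&(hsv[...,0]<35)&(hsv[...,1]>120)
d=m&(np.abs(T[...,0])<25)&(np.abs(T[...,1])<30)&(T[...,2]<75)
print("yellow px",np.where(y)[1].min(),np.where(y)[1].max(),np.where(y)[0].min(),np.where(y)[0].max())
print("yellow tool x",np.nanpercentile(T[y][:,0],[1,50,99]),"y",np.nanpercentile(T[y][:,1],[1,50,99]),"z",np.nanpercentile(T[y][:,2],[1,10,50,99]))
print("knob tool x",np.nanpercentile(T[d][:,0],[1,50,99]),"y",np.nanpercentile(T[d][:,1],[1,50,99]),"z",np.nanpercentile(T[d][:,2],[1,50,99]))
E
```

```text
yellow px 290 336 181 232
yellow tool x [-17.01224433   0.94143486  18.14584767] y [-6.52857547  4.41901691 31.13570436] z [ 63.17050755  89.56606575  91.27108793 137.58778295]
knob tool x [-10.01174038   0.96526206  12.63922059] y [ 3.57004658 11.42787649 26.1544694 ] z [58.31527126 62.1658876  71.49344053]
```

View pics/l1c.png

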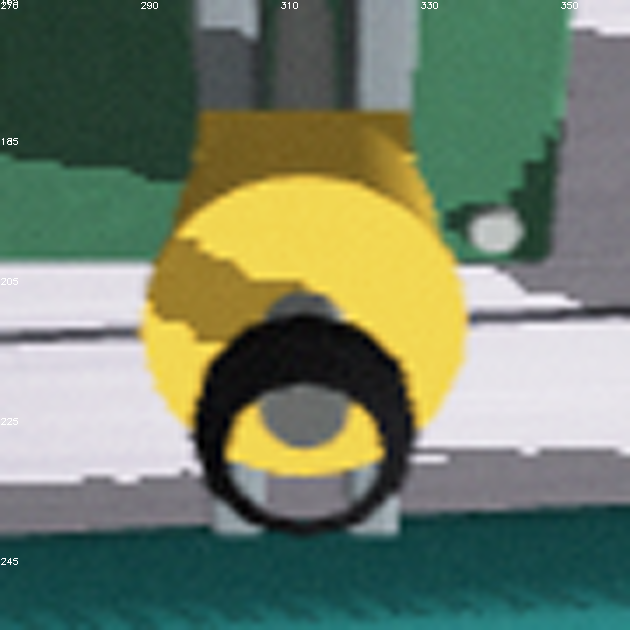

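```bash
python3 - <<'E'
from h import *
f=load("l1")
pos,att=lev(0,.225); R=Rot.from_euler('xyz',att).as_matrix(); tp=np.array([0.45790384,0.29455579,0.24067523])
c=(cam(f)-tp)@R*1e3; print("cam",c)
def at(cpx,z):
    n=np.r_[cv2.undistortPoints(cp(cpx,270,165,7).reshape(1,1,2),K(f),np.array(f["dist_coeffs"])).ravel(),1]
    d=(n@f["R"])@R; return (c+d*(z-c[2])/d[2]).round(2)
for n,q,z in [("rim top",(310,175),90.5),("rim bot",(305,475),90.5),("rim L",(142,325),90.5),("rim R",(468,325),90.5),("knob top",(305,315),59),("knob bot",(305,533),59),("knL",(193,430),59),("knR",(416,430),59),("rod low",(305,405),59)]: print(n,at(q,z))
E
```

```text
cam [   1.33575243  -66.0239643  -154.60873091]
rim top [ 1.64 -5.91 90.5 ]
rim bot [ 1.   30.64 90.5 ]
rim L [-17.9   11.99  90.5 ]
rim R [19.97 12.06 90.5 ]
knob top [ 1.08  0.94 59.  ]
knob bot [ 1.03 24.65 59.  ]
knL [-10.44  13.27  59.  ]
knR [12.44 13.31 59.  ]
rod low [ 1.06 10.57 59.  ]
```

```bash
python3 - <<'E'
from h import *
t=load("top0")
J=lambda c,z: inn(onz(t,cp(c,200,170,8),z)[0]).round(1)
print("humps",J((142,222),.13),J((188,222),.13),J((142,204),.13),J((142,240),.13))
print("plate front",J((157,110),.105),J((203,110),.105))
print("jig corners",J((115,100),.012),J((630,120),.012),J((617,428),.012),J((98,405),.012))
f=load("l1s")
crop(f,360,110,60,60,10,"l1sc")
f=load("j4"); crop(f,230,0,170,60,4.6,"j4c")
E
```

```text
humps [ -0.9 151.8 130. ] [ -0.2 130.9 130. ] [  7.3 152.3 130. ] [ -9.  151.2 130. ]
plate front [ 54.6 153.2 105. ] [ 55.3 132.  105. ]
jig corners [ 74.7 192.5  12. ] [ 73.4 -56.2  12. ] [-74.7 -56.8  12. ] [-72.7 191.1  12. ]
```

View pics/l1sc.png

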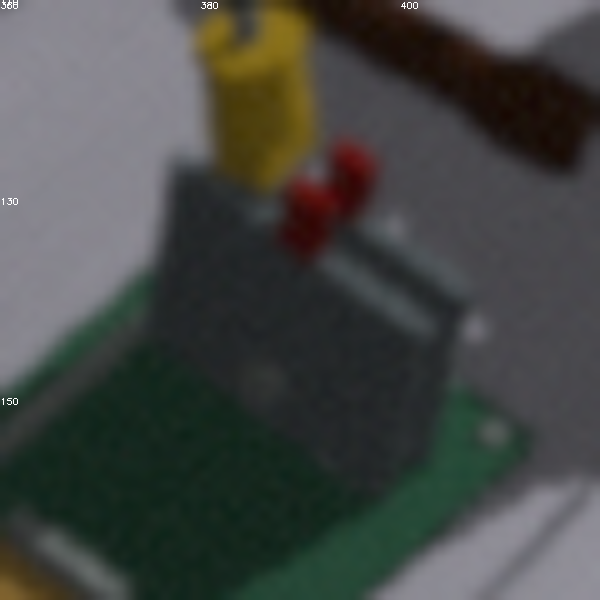

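Humps and plates put the pivot at jig x ≈ 0, so the lever stands at about 0.085 rad. I'll check the IK along the arc, then approach and pinch the collar.

```bash
python3 - <<'E'
from h import *
from plant import robot
last=None
for a in np.arange(.08,.86,.08):
    p,o=lev(a,.108,0,.5); q=robot.inverse_kinematics(p,o); print(a.round(2),None if q is None else q.round(2))
A0=.088
p,o=lev(A0,.20,0,.5); robot.move_straight(p,vel=.1,attitude=o)
p,o=lev(A0,.0933,0,.5); r=robot.move_straight(p,vel=.12,attitude=o,contact_N=6); s=robot.sense(); print(r,s["t"],s["tcp_pos"]-p,s["wrist_force"].round(1))
f=snap(robot,"wrist","l2"); cv2.imwrite("pics/l2.png",f["image"][:,:,::-1])
f=snap(robot,"scene","l2s"); crop(f,310,60,130,130,4.6,"l2s")
E
```

```text
0.08 [-0.11  0.41 -0.75  2.    0.82  0.76  0.14]
0.16 [-0.07  0.45 -0.77  1.94  0.71  0.81  0.27]
0.24 [-0.04  0.48 -0.78  1.87  0.62  0.88  0.39]
0.32 [-0.02  0.52 -0.78  1.8   0.54  0.95  0.48]
0.4 [-0.02  0.56 -0.76  1.73  0.46  1.02  0.57]
0.48 [-0.02  0.6  -0.74  1.66  0.4   1.09  0.64]
0.56 [-0.03  0.64 -0.71  1.59  0.34  1.17  0.7 ]
0.64 [-0.05  0.68 -0.68  1.52  0.28  1.25  0.76]
0.72 [-0.06  0.73 -0.65  1.44  0.23  1.33  0.81]
0.8 [-0.06  0.79 -0.65  1.37  0.21  1.42  0.83]
False 26.7917 [2.79823673e-05 6.03577936e-04 7.74788614e-04] [0.8 0.4 0.6]
```

View pics/l2.png

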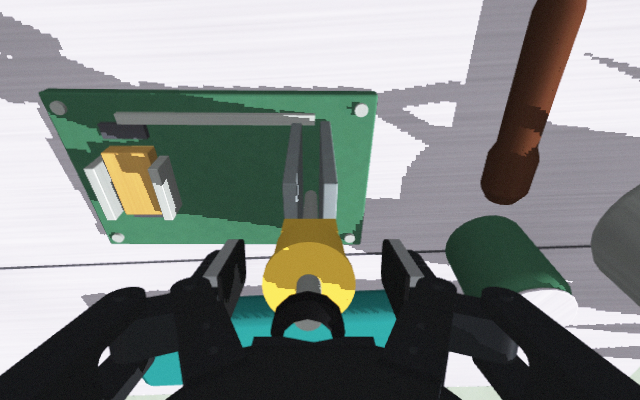

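View pics/l2s.png

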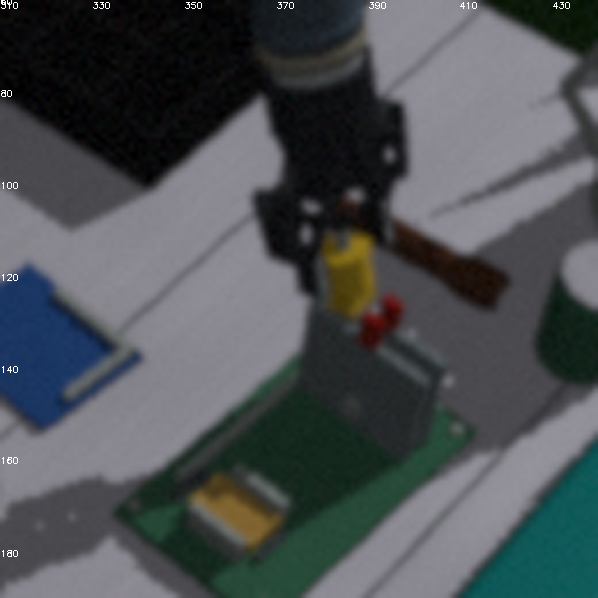

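```bash
python3 - <<'E'
from h import *
from plant import robot
f=load("l2"); s=robot.sense(); R=Rot.from_euler('xyz',s["tcp_rot"]).as_matrix()
T=(cloud(f)-s["tcp_pos"])@R*1e3
hsv=cv2.cvtColor(f["image"],cv2.COLOR_RGB2HSV)
y=(hsv[...,0]>18)&(hsv[...,0]<36)&(hsv[...,1]>120); y[:215]=0; y[:,:255]=0; y[:,365:]=0
q=T[y]; 
for z in range(-50,40,6):
    w=q[(q[:,2]>z)&(q[:,2]<z+6)]
    if len(w)>20: print(z,len(w),np.percentile(w[:,0],[1,99]).round(1),np.percentile(w[:,1],[1,99]).round(1))
b=(np.abs(np.abs(T[...,0])-31)<4)&(np.abs(T[...,1])<16)&(T[...,2]<0)&(T[...,2]>-60); w=T[b]; print("pads",np.percentile(w[:,1],[1,99]),np.percentile(w[:,2],[1,99]))
E
```

```text
-44 4220 [-18.6  17.1] [-17.1  11.6]
-38 79 [-15.5  12.6] [-17.4 -10. ]
-32 304 [-13.8  13.3] [-15.9  -8.2]
-26 311 [-15.4  14.1] [-15.8  -6.1]
-20 281 [-15.8  14. ] [-15.9  -6.2]
-14 207 [-15.7  13.8] [-15.9  -6.4]
-8 38 [-14.5  13. ] [-10.4  -9.4]
-2 79 [-14.5  12.8] [-10.5  -9.3]
4 110 [-14.5  12.8] [-10.4  -9.5]
pads [-11.42929142  10.5091741 ] [-57.34331024 -18.69637653]
```

The collar is centred between the pads to about 1 mm. Pinching and lifting.

```bash
python3 - <<'E'
from h import *
from plant import robot
A0=.088
robot.grip(0.0,strength=60); s=robot.sense(); print(s["t"],s["opening"],s["wrist_force"].round(1))
rod=lev(A0,1)[0]-lev(A0,0)[0]
for d in (.100,.1083):
    p,o=lev(A0,d,0,.5); robot.move_straight(p,vel=.08,attitude=o,contact_N=25); s=robot.sense(); print(d,(s["tcp_pos"]-p).round(4),s["opening"],"along rod",(s["wrist_force"]@rod).round(1),s["wrist_force"].round(1))
f=snap(robot,"wrist","l3"); cv2.imwrite("pics/l3.png",f["image"][:,:,::-1])
f=snap(robot,"scene","l3s"); crop(f,340,80,90,90,6.6,"l3s"); print(s["t"])
E
```

```text
27.2917 0.4029951993977506 [-4.2 -4.3  7. ]
0.1 [-0.0001 -0.0013 -0.0003] 0.40423723485705576 along rod -4.3 [ 1.2 -2.3 -4.1]
0.1083 [-0.0004 -0.0012 -0.0005] 0.4043831649404967 along rod -5.6 [ 1.  -2.9 -5.6]
27.7917
```

View pics/l3.png

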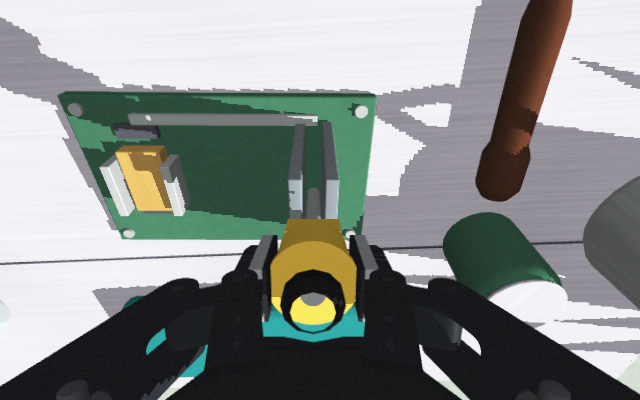

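View pics/l3s.png

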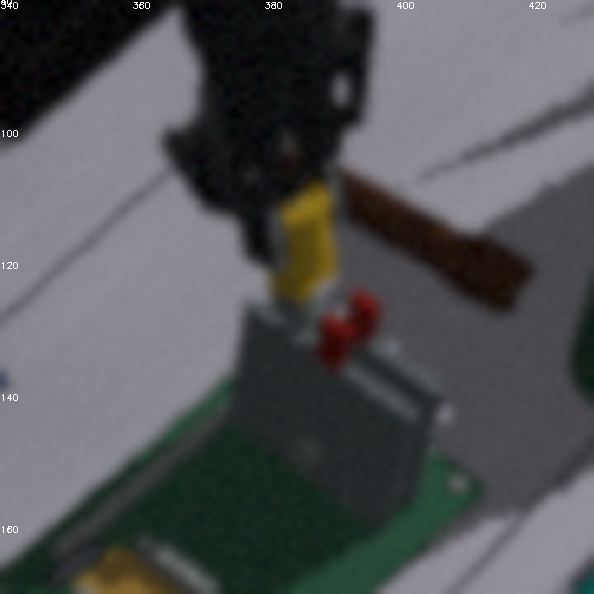

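The spring pull rose from 4.3 to 5.6 N and the skirt is clear of the plates, so the collar is up about 15 mm. Now swinging through the gate in small arc steps.

```bash
python3 - <<'E'
from h import *
from plant import robot
D=.1083
ok=True
for a in list(np.arange(.15,.80,.075))+[.81,.835]:
    p,o=lev(a,D,0,-.3); r=robot.move_straight(p,vel=.09,attitude=o,contact_N=25)
    s=robot.sense(); rod=lev(a,1)[0]-lev(a,0)[0]; R=Rot.from_euler('xyz',o).as_matrix(); F=R.T@s["wrist_force"]
    print(round(a,3),r,((s["tcp_pos"]-p)@R*1e3).round(1),"Ftool",F.round(1),round(s["opening"],3),round(s["t"],2))
    if r: break
f=snap(robot,"scene","l4s"); crop(f,340,80,100,100,6,"l4s")
E
```

```text
0.15 False [-0.4  1.3  0.5] Ftool [-3.6 -0.   5.3] 0.404 28.14
0.225 False [-0.4  0.8  0.5] Ftool [-2.2  0.8  6. ] 0.406 28.39
0.3 False [-0.4  0.2  0.5] Ftool [-3.4  0.4  6.3] 0.403 28.64
0.375 False [-0.4 -0.   0.5] Ftool [-4.   0.8  4.9] 0.409 28.89
0.45 False [-0.4 -0.1  0.4] Ftool [-5.   1.7  5.4] 0.404 29.14
0.525 False [-0.4 -0.3  0.4] Ftool [-6.7  1.1  5.6] 0.4 29.39
0.6 False [-0.5 -0.4  0.5] Ftool [-6.   1.7  6.1] 0.403 29.64
0.675 False [-0.5 -0.4  0.5] Ftool [-7.2  1.8  5.4] 0.402 29.89
0.75 False [-0.5 -0.4  0.6] Ftool [-7.8  2.   5.3] 0.401 30.14
0.81 False [-0.5 -0.5  0.5] Ftool [-8.4  1.   6.3] 0.4 30.39
0.835 False [-0.6 -1.1  0.3] Ftool [-8.8  2.   6.3] 0.399 30.64
```

View pics/l4s.png

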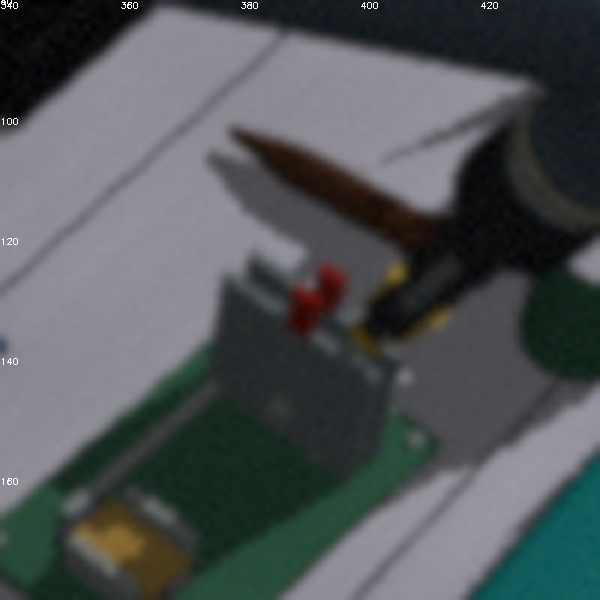

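```bash
python3 - <<'E'
from h import *
from plant import robot
D=.1083
for a in (.86,.88,.90):
    p,o=lev(a,D,0,-1.3); r=robot.move_straight(p,vel=.04,attitude=lev(.84,D)[1],contact_N=15); robot.sleep(.1)
    s=robot.sense(); R=Rot.from_euler('xyz',o).as_matrix(); F=R.T@s["wrist_force"]
    v=RN.T@(s["tcp_pos"]-PIV0); print(a,r,"ang",np.arctan2(v[0],v[2])+.42,((s["tcp_pos"]-p)@R*1e3).round(1),"Ftool",F.round(1),round(s["t"],2))
    if r or F[1]<-8: break
E
```

```text
0.86 False ang 0.8289830722527642 [ 0.4 -3.4  0.3] Ftool [-7.3 -2.7  4.8] 31.04
0.88 False ang 0.8298993128243981 [ 0.4 -5.4  0.8] Ftool [-9.  -6.3  5.5] 31.39
0.9 False ang 0.8309389178397627 [ 0.4 -7.4  1.4] Ftool [ -9.9 -11.7   6.5] 31.74
```

Position is stuck at ~0.83 (my estimate) while force rises to 12 N, so the lever is at its forward stop. I'll lower the collar with a light forward preload.

```bash
python3 - <<'E'
from h import *
from plant import robot
att=lev(.84,.1)[1]; R=Rot.from_euler('xyz',att).as_matrix()
for a,d in ((.875,.1083),(.875,.100),(.875,.0945),(.87,.0925)):
    p,_=lev(a,d,0,-1.3); r=robot.move_straight(p,vel=.06,attitude=att,contact_N=15)
    s=robot.sense(); v=RN.T@(s["tcp_pos"]-PIV0); print(d,r,"d",np.linalg.norm(v).round(4),"ang",(np.arctan2(v[0],v[2])+.42).round(3),"F",(R.T@s["wrist_force"]).round(1),round(s["t"],2))
robot.grip(.72)
s=robot.sense(); print("released",(R.T@s["wrist_force"]).round(1),s["tcp_pos"])
p,_=lev(.84,.20,0,-.5)
r=robot.move_straight(p,vel=.15,attitude=att,contact_N=12); print(r)
p,_=lev(.84,.26,0,-.5)
r=robot.move_straight(p,vel=.2,attitude=att,contact_N=12); print(r)
s=robot.sense(); print(s["t"])
f=snap(robot,"wrist","e1"); cv2.imwrite("pics/e1.png",f["image"][:,:,::-1])
f=snap(robot,"scene","e1s"); crop(f,310,80,130,130,4.6,"e1s")
E
```

```text
0.1083 False d 0.1079 ang 0.83 F [-7.2 -7.3  5.1] 31.99
0.1 False d 0.0995 ang 0.829 F [-8.1 -6.6  3.8] 32.28
0.0945 False d 0.0948 ang 0.828 F [-8.7 -5.2  3.6] 32.53
0.0925 False d 0.0945 ang 0.829 F [-9.5 -4.6 -1.9] 32.78
released [-0.   0.3 -0.6] [0.58835816 0.28902365 0.11959338]
False
False
34.475
```

View pics/e1.png

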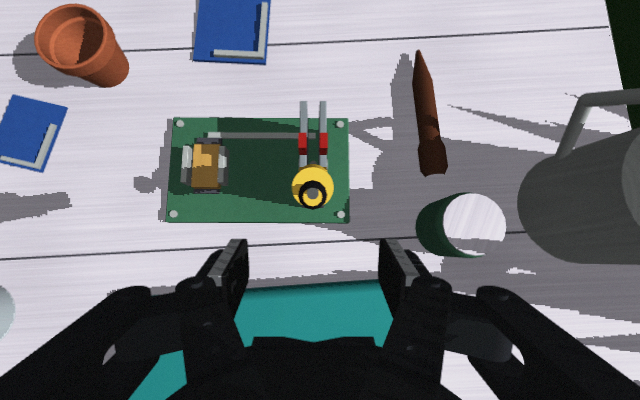

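View pics/e1s.png

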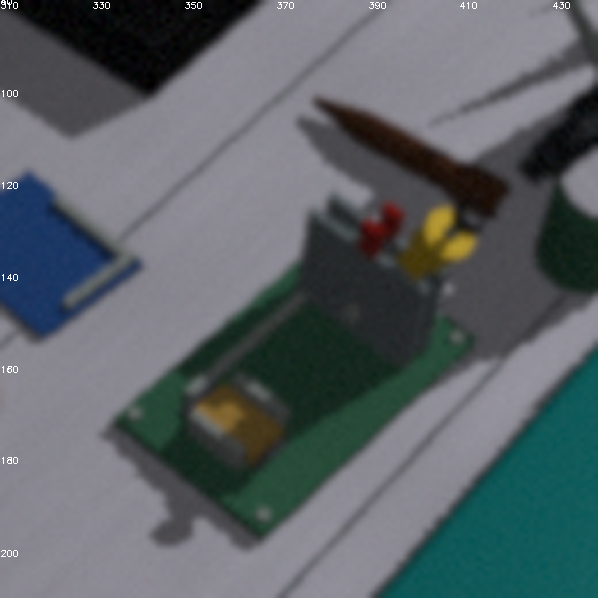

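The lever is past the red humps (315,143) with the jaw against the marker (205,165). I'll verify the collar height, lever angle and jaw numerically.

```bash
python3 - <<'E'
from h import *
from plant import robot
f=load("e1"); s=robot.sense()
a=.42; A=RN@np.c_[[np.cos(a),0,-np.sin(a)],[0,1,0],[np.sin(a),0,np.cos(a)]]  # rod frame at .84
L=(cloud(f)-PIV0)@A*1e3
m=(np.abs(L[...,0])<30)&(np.abs(L[...,1])<25)&(L[...,2]>75)&(L[...,2]<175)
hsv=cv2.cvtColor(f["image"],cv2.COLOR_RGB2HSV); y=(hsv[...,0]>18)&(hsv[...,0]<36)&(hsv[...,1]>120)
q=L[m&y]; print("yellow along rod",np.percentile(q[:,2],[2,25,50,75,98]).round(1),"x",np.percentile(q[:,0],[2,98]).round(1))
q=L[m&~y]; k=q[q[:,2]>150]; print("knob",k[:,2].max().round(1),k[:,0].mean().round(1),k[:,1].mean().round(1))
crop(f,160,105,200,125,4,"e1c")
E
```

```text
yellow along rod [105.8 133.9 134.4 134.9 165.1] x [-17.6  15.3]
knob 167.7 -1.6 -0.3
```

View pics/e1c.png

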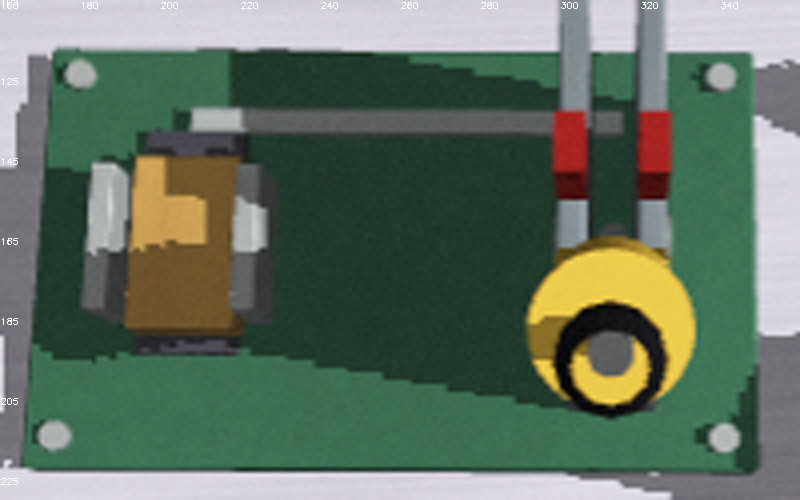

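```bash
python3 - <<'E'
from h import *
from plant import robot
f=snap(robot,"top","e2"); cv2.imwrite("pics/e2.png",f["image"][:,:,::-1]); s=robot.sense(); print(s["t"],s["wrist_force"].round(1))
E
```

```text
34.625 [-1.2  0.7 -0. ]
```

View pics/e2.png

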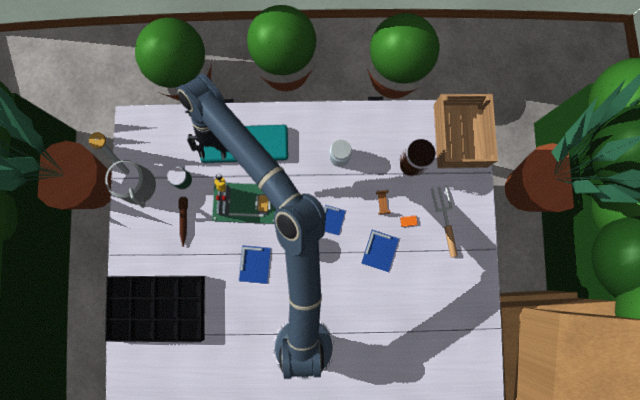

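The top view shows the caddy empty at (384,202) and the visible bystanders at their starting pixels. The arm is clear of everything, so I'm handing the job in.

```bash
python3 -c "
from plant import robot
robot.close_job(); print(robot.sense()['t'])"
```

```text
the job is handed in; nothing more can be done
the job is handed in; nothing more can be done
```

I finished the job and handed it in at about 34.6 s of the 58 s allowed; no verdict was reported.

**What I did:**
- Took the brass marker from the caddy across its width, pressed it about 3.5 N into both fences of the smallest blue stop and let go. It looked flush on both sides.
- Took it again by its short ends and laid it flat in the nest between the rails.
- Lifted the collar about 15 mm, carried the lever past the humps to its forward stop, lowered the collar and backed off.

**Last checks:**
- **Collar:** its rim is 134.4 mm along the rod, matching the 134.5 mm I measured when it was down at the start.
- **Lever:** I measured about 0.83 rad against the stop at 0.84. Pushing with up to 12 N moved it no further, so I take it as fully forward.
- **Marker:** it sits between the jaw and the end lip with no visible gap.
- **Other things:** no bystander in view had moved, but in that last top view the arm hid the terracotta pot. The gripper was empty and clear of everything.

**Disagreements:**
- **Fingertips:** they are about 13 mm behind the reported TCP at 0.44 opening, not 11 mm ahead as stated. A touch on the table and the depth image agreed, so I used the measured value.
- **Cameras:** lateral positions disagreed with the arm's own by about 1–2 mm in the wrist camera and about 4 mm in the top camera at the lever. I corrected for this with relative and contact measurements.

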